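Clamp the wireless microphone in its desk stand

ROBOT

A 6-joint arm with a two-finger parallel gripper is mounted at the origin on the work surface; the furniture and walls round the work are solid. World frame = base frame: x ahead of the robot, y to its left, z up, the work surface at z = 0. Lengths are in m, angles in rad, forces in N, time in s.
With the tool pointing down it reaches from about 0.25 to 0.725 m from the base axis. Payload 4 kg.
Tool frame: the origin (TCP) lies at the very end of the fingers, on their centre line; the grasp point (between the pads) lies 19 mm behind it; z points along the fingers, y is the direction in which the jaws open and shut (so a half turn about z gives the same grasp; the last joint's range is limited). The gripper opens to 85 mm and grips with 20 to 120 N. Pads are 22 mm wide; open, the fingers measure 114 mm over their backs; the gripper's body (76 mm by 85 mm) begins 54 mm behind the grasp point. The pads swing forward as they close: fully open they stand 13 mm farther back than shut.
Start: joints at [1.118, 0.241, 0.005, 1.335, 0, 1.571], TCP at [0.219, 0.45, 0.231] pointing down, gripper open.
Joint ranges: [-2.72, 2.72], [-1.05, 1.87], [-1.09, 1.28], [-1.99, 2.15], [-1.42, 1.44], [-3.14, 3.14]. Speed limits (rad/s): [2.79, 2.79, 3.14, 3.14, 3.14, 3.14].

INTERFACE

Orientations are given as a unit quaternion [x, y, z, w].
In Python, from workcell import bot gives the robot as it stands.
- The arm moves only by the shell command python3 -m crank 'ROWS'. ROWS is JSON, a list that holds one entry, the list of rows, each a list of 5 numbers: the shift along the tool's x, y, z in mm, then the turn about the tool's z in degrees, then the closure in counts, from 0 (fully open) to 255 (shut). In form: [[[tx, ty, tz, turn, grip], ...]]. A call has 1 to 12 rows; each row shifts and turns the pose as measured when the row begins, along the tool's axes as they then stand; what a row does not reach is not made up. A row lasts 1/8 s, in which the tool goes at most 62.5 mm and 10.7 degrees, less where a joint would pass 70% of its speed; a pose out of reach is approached as far as the arm can. A call is refused whole if a number of a shift passes 62.5 or a number of a turn 10.7, either way. A call with a gripper value outside its range is refused whole. The fingers move at their own pace and stop on an object; the grip force is fixed at half the most. Time passes only in rows, so rows that do not move let the fingers close. It gives the time, the measured TCP pose, the force and the opening at its end, in the units of the state.
- bot.get_obs(): the state, without advancing time (a new reading comes with each control period).
- bot.camera(name): name is "side" or "top"; returns a dict with "img" (400x640x3 uint8, blue, green, red), "depth" (400x640 float32, m along the optical axis (not along the pixel's ray), 0 where there is no reading), "fx", "fy", "cx", "cy" (pixels), "R" (3x3) and "t" (3): a world point X has camera coordinates R X + t. Camera axes: x right, y down, z forward; pixel columns grow to the right and rows downward; lengths in m; the calibration is good to about 2 mm. A picture is of the moment at which its call begins.
- bot.job_done(): hands the job in, once; it reports no verdict.
The state is a dict: "clock": time; "joint_pos": joint angles; "joint_vel": joint speeds; "tau": joint torques, N m; "eef_pos": TCP position; "tool_rot": TCP orientation; "ft_force": force on the tool from outside, world axes, zero at the start; "ft_torque": the same for the moment, N m; "grip_width": finger opening in m.
Only numpy, scipy, OpenCV 4.12 (cv2) and the standard library are available. Lean on these libraries where they do the work, as an engineer would, in place of code of your own. Each camera call takes 0.05 s, during which the arm holds its last target.

TASK

Take the microphone with the blue ring out of the charging cradle, set its steel shank upright into the collet of the desk stand and press it fully home until it bottoms on the contact pad, without forcing it. Then turn the black clamp nut clockwise (seen from above) until the jaws grip the shank firmly, but do not overtighten it. Leave the other microphone, the stapler and the phone where they are.

Things in the scene. Friction and masses are not known exactly. Their poses are not given: they have to be found in the camera images.
- mic_blue_head (a point): point in the round head of the wireless microphone with the blue ring and blue top dot, where it is held. The microphone stands upright, 78 mm tall, 80 g (may vary by a third): head 26 mm across and 38 mm tall, this point 62 mm above its lower end, 16 mm below its top; below the head a steel shank 16 mm across and 39.5 mm long, chamfered at the lower end. z axis up along the microphone
- mic_blue_tip (a point): lower end of the shank of the blue-ringed microphone, on its axis
- mic_red: the same microphone with a red ring, in the other pocket of the cradle; origin at the lower end of its shank; stays there
- cradle: grey charging cradle, fixed, a block 60 x 140 x 42 mm (x, y, z), origin at the centre of its underside; two pockets 70 mm apart along its y axis, each 20 mm wide and 36 mm deep; a microphone in it has the underside of its head 3.5 mm above the block. Either microphone may be in either pocket
- collet_mouth (a point): centre of the collet's mouth, at the nut's top, 86 mm above the desk; z axis up. The stand is fixed: dark base disc 104 mm across, column 34 mm across, on it the black ribbed clamp nut with a hole 25 mm across and in the hole three brass jaws, their top 2.5 mm below the mouth. At the start the jaws stand 1.3 to 2.5 mm clear of a centred 16 mm shank
- collet_seat (a point): top of the copper contact pad at the bottom of the collet, on its axis, 38 mm below the mouth. A seated shank stands on it, the underside of the microphone's head then 1.5 mm above the nut. Three spring balls 6 mm above the pad rub on the shank: it passes them with a push of 3 to 12 N, not by its own weight. More than 25 N on the pad damages it
- nut_middle (a point): centre of the clamp nut, 44 mm across, 26 mm tall, free all round; it stays where it is left. Clockwise closes the jaws by 3 mm per rad: free for 0.4 to 0.9 rad, then they grip and each presses harder by some 130 N per rad. It rubs with 0.25 N m; to this each newton of a jaw's force adds 0.009 N m: 0.12 to 0.22 N m more than when turning free is a firm grip, 0.36 N m more is too tight
- jaw_a: one of the three smooth brass jaws in the collet, 9 mm wide and 18 mm tall; origin near the collet's axis, 74.5 mm above the desk. A firm grip is 12 to 25 N from each jaw on the shank (at least 8 N); more than 40 N is overtightened
- jaw_b: the second jaw, as jaw_a
- jaw_c: the third jaw, as jaw_a
- pad: the copper contact pad in the collet, 19 mm across; origin at the centre of its top
- mic_blue: the whole microphone with the blue ring; origin at the lower end of its shank
- stapler: red stapler, 36 x 140 x 54 mm, origin at the centre of its underside; stays where it is
- phone: black telephone lying flat, 150 x 73 x 8 mm, origin at the centre of its underside; stays where it is
Mind the look-alikes: they are no part of the job. What is shaped like the mic_blue but yellow is not meant.

How it is judged:
By the outcome, as a careful person would: the job done as asked, in the order asked, and still so for the second after the job is handed in, with the robot touching nothing.
It also fails if it takes over 70 s, if anything falls off the work surface, if the arm or the gripper's body presses on something with over 40 N, if the wrist force passes 120 N, or if a joint passes its speed limit or range.

## Working session

There is one attempt and no reset: what is moved stays moved. The work goes in short steps, Python scripts to look and compute and a shell command to move; the robot and the scene stay as the last step left them, time stands still between calls to the robot, and variables do not carry over. Pictures are saved under pics/ and viewed, and the job is handed in when it is done.

```bash
ls; mkdir -p pics; cat > h.py <<'E'
import numpy as np, cv2
from workcell import bot
def cam(n):
    c=bot.camera(n); return c
def proj(c,X):
    p=np.array(c["R"])@np.array(X)+np.array(c["t"]); return p[0]/p[2]*c["fx"]+c["cx"], p[1]/p[2]*c["fy"]+c["cy"]
def ray(c,u,v):
    R=np.array(c["R"]);t=np.array(c["t"]); o=-R.T@t
    d=R.T@np.array([(u-c["cx"])/c["fx"],(v-c["cy"])/c["fy"],1.]); return o,d
def onz(c,u,v,z):
    o,d=ray(c,u,v); return o+d*(z-o[2])/d[2]
def dep(c,u,v):
    o,d=ray(c,u,v); return o+d*float(c["depth"][int(round(v)),int(round(u))])
E
python3 - <<'E'
from h import *
o=bot.get_obs()
for k,v in o.items(): print(k,np.round(v,4))
for n in("side","top"):
    c=cam(n); cv2.imwrite(f"pics/{n}0.png",c["img"]); np.savez(f"{n}0.npz",**c)
    print(n,c["fx"],c["cx"],c["cy"],np.round(-np.array(c["R"]).T@np.array(c["t"]),3),np.round(c["R"],3).tolist())
E
```

```text
pics
clock 0.0
joint_pos [1.118  0.2414 0.0038 1.3352 0.     1.5708]
joint_vel [-0.0005  0.0006 -0.0002  0.0016 -0.0007 -0.0012]
tau [ 3.00000e-04 -3.72319e+01  2.52406e+01  1.69000e-02  0.00000e+00
  0.00000e+00]
eef_pos [0.2185 0.4491 0.2304]
tool_rot [ 2.245e-01  9.745e-01 -1.000e-03 -2.000e-04]
ft_force [-0.2707  0.1365  0.6351]
ft_torque [ 0.0112 -0.0099  0.0761]
grip_width 0.0853
side 483.9326008690102 319.7790197087156 195.75330752632644 [ 0.114 -0.696  0.487] [[0.832, -0.554, -0.024], [-0.257, -0.347, -0.902], [0.492, 0.756, -0.431]]
top 451.4740933861263 319.287341526218 194.006056121867 [ 0.366 -0.009  1.037] [[0.147, -0.989, -0.002], [-0.969, -0.143, -0.203], [0.201, 0.031, -0.979]]
```

View pics/side0.png

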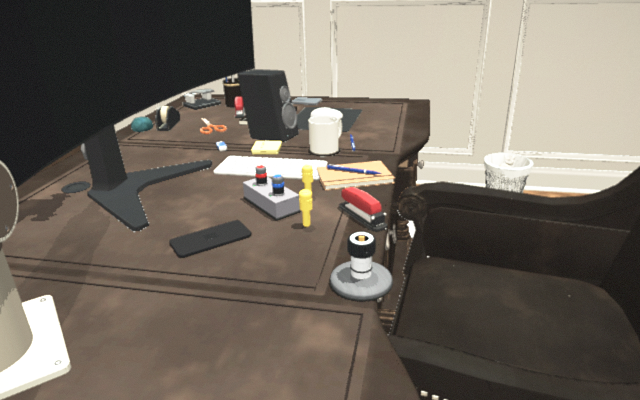

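View pics/top0.png

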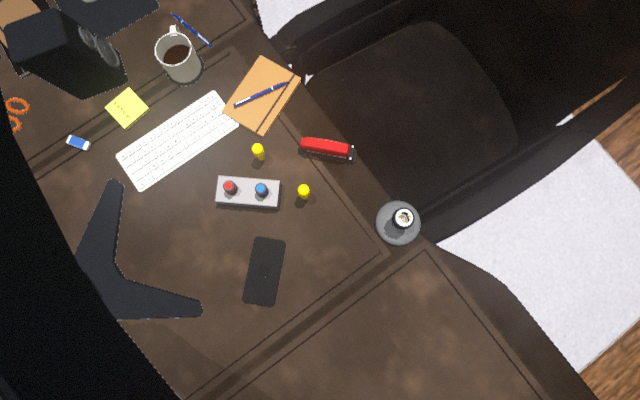

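```bash
python3 - <<'E'
from h import *
s=dict(np.load("side0.npz"));t=dict(np.load("top0.npz"))
a=cv2.resize(s["img"][140:310,220:400],None,fx=2.2,fy=2.2,interpolation=cv2.INTER_CUBIC)
b=cv2.resize(t["img"][130:260,200:440],None,fx=1.65,fy=1.65,interpolation=cv2.INTER_CUBIC)
b2=cv2.resize(t["img"][165:215,210:285],None,fx=5,fy=5,interpolation=cv2.INTER_CUBIC)
W=800;im=np.zeros((a.shape[0]+0,800,3),np.uint8);im[:,:a.shape[1]]=a;
im[:b.shape[0],400:400+b.shape[1]]=b[:,:400]
cv2.imwrite("pics/c1.png",im);cv2.imwrite("pics/c2.png",b2)
def blob(c,f,roi):
    x0,y0,x1,y1=roi
    h=cv2.cvtColor(c["img"],cv2.COLOR_BGR2HSV); m=f(h).astype(np.uint8); z=np.zeros_like(m); z[y0:y1,x0:x1]=m[y0:y1,x0:x1]
    n,l,st,ce=cv2.connectedComponentsWithStats(z)
    return [(st[i].tolist(),ce[i].round(1).tolist()) for i in range(1,n) if st[i][4]>8]
blue=lambda h:(abs(h[...,0].astype(int)-108)<12)&(h[...,1]>120)&(h[...,2]>60)
red=lambda h:((h[...,0]<8)|(h[...,0]>172))&(h[...,1]>150)&(h[...,2]>70)
print("top blue",blob(t,blue,(210,170,285,210)),"red",blob(t,red,(210,170,285,210)))
print("side blue",blob(s,blue,(240,160,300,215)),"red",blob(s,red,(240,160,300,215)))
for n,u,v in(("mic",261,189),("red",230,187),("nut",403,218),("desk",330,230)):
    print(n,dep(t,u,v).round(4))
# height near mic
for v in range(180,202,2):
    print([round(dep(t,u,v)[2]*1000) for u in range(250,274,2)])
print()
for v in range(200,238,3):
    print([round(dep(t,u,v)[2]*1000) for u in range(384,424,3)])
E
```

```text
top blue [([257, 184, 7, 8, 47], [260.1, 187.7])] red [([225, 182, 7, 7, 38], [227.9, 185.1])]
side blue [([274, 175, 7, 2, 11], [277.2, 175.5]), ([273, 182, 11, 6, 46], [278.3, 185.1])] red [([256, 173, 10, 5, 37], [260.9, 175.5])]
mic [0.5543 0.1479 0.0833]
red [0.5486 0.2148 0.0848]
nut [ 0.5425 -0.1686  0.0479]
desk [ 4.985e-01 -1.270e-02  3.000e-04]
[44, 41, 45, 43, 40, 39, 42, 47, 41, 42, 46, 42]
[41, 45, 39, 43, 40, 42, 42, 41, 44, 45, 42, 42]
[44, 43, 44, 39, 86, 82, 81, 40, 40, 43, 39, 45]
[44, 41, 40, 84, 87, 85, 86, 83, 45, 39, 43, 43]
[42, 39, 41, 84, 83, 85, 84, 84, 76, 44, 39, 42]
[40, 40, 41, 84, 85, 85, 85, 81, 82, 42, 43, 43]
[41, 45, 40, 78, 83, 85, 87, 83, 74, 49, 39, 43]
[46, 43, 42, 45, 77, 80, 80, 73, 60, 45, 46, 42]
[40, 39, 44, 45, 43, 64, 65, 55, 44, 41, 41, 42]
[41, 42, 41, 43, 40, 41, 42, 40, 45, 43, 41, 44]
[43, 41, 41, 43, 40, 45, 40, 44, 44, 42, 46, 42]

[1, 0, 2, -5, -247, -248, -249, -246, -244, -249, -251, -249, -250, -253]
[-2, 0, 13, 12, 18, 15, 14, 10, -249, -244, -253, -256, -256, -258]
[11, 16, 17, 15, 20, 14, 16, 14, 14, 12, -254, -255, -258, -143]
[14, 16, 17, 17, 18, 86, 86, 86, 89, 15, 13, -142, -132, -119]
[14, 18, 20, 16, 89, 87, 88, 85, 88, 86, 15, 7, -118, -113]
[19, 19, 16, 70, 88, 86, 62, 62, 82, 87, 16, 11, -122, -130]
[18, 20, 18, 82, 87, 48, 48, 55, 78, 85, 84, 15, -137, -160]
[14, 16, 20, 72, 85, 85, 50, 49, 72, 85, 16, 13, 9, -316]
[14, 18, 20, 37, 88, 85, 85, 88, 85, 86, 18, 18, 11, -75]
[17, 18, 18, 19, 61, 79, 86, 85, 84, 19, 15, 15, 11, -69]
[15, 16, 21, 16, 21, 16, 17, 19, 17, 20, 17, 16, -69, -70]
[16, 18, 13, 18, 20, 19, 17, 14, 18, 15, 16, 9, -2, -70]
[16, 16, 18, 10, 16, 17, 17, 15, 15, 14, 14, 5, 1, -5]
```

View pics/c1.png

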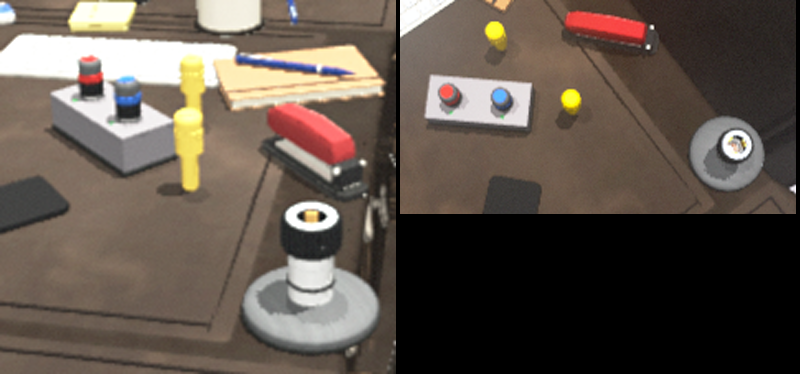

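View pics/c2.png

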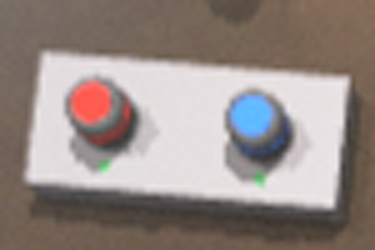

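The candidates, by pixel in the top view, are the blue microphone (260,188; side 278,180), the red one (228,185) and two yellow ones (258,151 and 304,191). The enlarged crop shows a blue top dot and blue ring at (260,188), so that is the one to take. The stand's nut is at about (402,217).

```bash
python3 - <<'E'
from h import *
s=dict(np.load("side0.npz"));t=dict(np.load("top0.npz"))
print("tcp proj top",proj(t,[.2185,.4491,.23]),"side",proj(s,[.2185,.4491,.23]))
mt=onz(t,260.1,187.7,.084); rt=onz(t,227.9,185.1,.084)
print("blue top",mt.round(4),"red",rt.round(4),np.linalg.norm(mt-rt))
ms=onz(s,277.2,175.5,.084); print("blue side dot",ms.round(4))
for n,u,v in (("y1",258,150),("y2",303,188),("monfoot",190,310),("monfoot2",113,190),("black",30,250),("black",20,200),("black",5,150),("black",100,380)): print(n,dep(t,u,v).round(3))
for n,u,v in (("mon",100,50),("mon",200,30),("mon",100,150),("mon",240,50)): print(n,dep(s,u,v).round(3))
# nut points from depth
for nm,c,roi in(("top",t,(380,200,425,235)),("side",s,(330,225,395,270))):
    x0,y0,x1,y1=roi
    P=np.array([list(dep(c,u,v))+[u,v] for v in range(y0,y1) for u in range(x0,x1)])
    q=P[(P[:,2]>.080)&(P[:,2]<.092)]
    m=np.zeros((400,640),np.uint8); m[q[:,4].astype(int),q[:,3].astype(int)]=255
    m=cv2.morphologyEx(m,cv2.MORPH_CLOSE,np.ones((3,3)))
    cs,h=cv2.findContours(m,cv2.RETR_EXTERNAL,cv2.CHAIN_APPROX_NONE)
    k=max(cs,key=cv2.contourArea); pts=np.array([onz(c,*p[0],.086)[:2] for p in k],np.float32)
    print(nm,"minEncl",cv2.minEnclosingCircle(pts),"ell",cv2.fitEllipse(pts),"depthmean",q[:,:3].mean(0).round(4),len(q))
# base disc top at z~.017, column
h=cv2.cvtColor(t["img"],cv2.COLOR_BGR2HSV)
# cradle rect, z .042
P=np.array([[dep(t,u,v)[2],u,v] for v in range(165,225) for u in range(205,295)])
q=P[(P[:,0]>.034)&(P[:,0]<.1)]
pts=np.array([onz(t,u,v,.042)[:2] for z,u,v in q if z<.055],np.float32)
print("cradle",cv2.minAreaRect(pts))
E
```

```text
tcp proj top (np.float64(43.56442034818559), np.float64(334.6226018835904)) side (np.float64(64.79096258956167), np.float64(105.09644774144242))
blue top [0.5567 0.1502 0.084 ] red [0.5522 0.2203 0.084 ] 0.0701701353964562
blue side dot [0.5559 0.1476 0.084 ]
y1 [0.642 0.171 0.077]
y2 [0.571 0.059 0.079]
monfoot [0.276 0.268 0.01 ]
monfoot2 [0.515 0.499 0.014]
black [0.357 0.446 0.332]
black [0.436 0.515 0.288]
black [0.524 0.591 0.254]
black [0.2   0.27  0.383]
mon [0.301 0.391 0.341]
mon [0.612 0.652 0.332]
mon [0.269 0.472 0.111]
mon [0.771 0.751 0.25 ]
top minEncl ((0.535973310470581, -0.16353115439414978), 0.023096676915884018) ell ((0.5358642935752869, -0.16362498700618744), (0.04323352500796318, 0.04427701234817505), 46.28089904785156) depthmean [ 0.5358 -0.1634  0.0859] 266
side minEncl ((0.5338066220283508, -0.16860829293727875), 0.026184028014540672) ell ((0.533715009689331, -0.168355330824852), (0.04513607919216156, 0.05009489879012108), 140.47576904296875) depthmean [ 0.5347 -0.1672  0.0848] 337
cradle ((0.5526358485221863, 0.18424168229103088), (0.061730001121759415, 0.1409343034029007), 3.5221259593963623)
```

```bash
python3 - <<'E'
from h import *
s=dict(np.load("side0.npz"));t=dict(np.load("top0.npz"))
def cloud(c):
    v,u=np.mgrid[0:400:2,0:640:2]; d=c["depth"][v,u]; ok=d>0
    X=np.stack([(u-c["cx"])/c["fx"]*d,(v-c["cy"])/c["fy"]*d,d],-1)[ok]
    return (X-c["t"])@c["R"],u[ok],v[ok]
for n,c in(("side",s),("top",t)):
    P,u,v=cloud(c)
    for i in range(3): pass
    m=(P[:,2]>.2)&(P[:,1]>.1)&(P[:,0]<1)
    Q=P[m]; print(n,len(Q),Q.min(0).round(2),Q.max(0).round(2))
    # bins by z
    for z in np.arange(.02,.8,.06):
        q=P[(abs(P[:,2]-z)<.03)&(P[:,1]>.1)&(P[:,0]<1.0)&(P[:,1]<.9)&(P[:,0]<.7)]
        if len(q)>5:
            A=np.c_[q[:,0],np.ones(len(q))]; k=np.linalg.lstsq(A,q[:,1],rcond=None)[0]
            print(round(z,2),len(q),"x",q[:,0].min().round(3),q[:,0].max().round(3),"y=%.2fx+%.3f"%tuple(k),"res",np.std(q[:,1]-A@k).round(3))
P,u,v=cloud(t); print((P[(v>380)&(u<200)][::4]).round(3)[:40].tolist())
P,u,v=cloud(s); m=(u<60)&(v<390); print(np.c_[u[m],v[m],P[m].round(2)][::150].tolist())
E
```

```text
side 7396 [0.09 0.11 0.2 ] [0.84 0.79 0.45]
0.02 8130 x 0.036 0.7 y=0.21x+0.296 res 0.198
0.08 363 x 0.235 0.656 y=-0.95x+0.747 res 0.08
0.14 125 x 0.239 0.317 y=0.26x+0.417 res 0.011
0.2 1180 x 0.091 0.699 y=0.99x+0.075 res 0.022
0.26 1761 x 0.087 0.698 y=1.00x+0.069 res 0.021
0.32 1777 x 0.101 0.699 y=0.98x+0.074 res 0.02
0.38 1786 x 0.118 0.7 y=0.96x+0.080 res 0.018
0.44 732 x 0.135 0.589 y=1.07x+0.054 res 0.01
top 5929 [0.15 0.21 0.2 ] [0.84 0.69 0.55]
0.02 13290 x 0.093 0.7 y=0.46x+0.159 res 0.155
0.08 105 x 0.538 0.657 y=-0.15x+0.265 res 0.029
0.2 723 x 0.144 0.661 y=0.95x+0.099 res 0.013
0.26 1148 x 0.151 0.577 y=0.99x+0.085 res 0.01
0.32 1145 x 0.164 0.495 y=1.04x+0.071 res 0.008
0.38 1083 x 0.175 0.419 y=1.11x+0.052 res 0.004
0.44 944 x 0.187 0.344 y=1.19x+0.032 res 0.002
0.5 668 x 0.198 0.29 y=1.24x+0.016 res 0.001
0.56 171 x 0.21 0.244 y=1.05x+0.061 res 0.004
[[0.225, 0.301, 0.547], [0.225, 0.295, 0.544], [0.224, 0.292, 0.534], [0.222, 0.291, 0.522], [0.22, 0.289, 0.511], [0.217, 0.288, 0.497], [0.215, 0.285, 0.485], [0.213, 0.283, 0.472], [0.211, 0.28, 0.46], [0.208, 0.27
[... 1244 characters left out ...]
14, 0.21], [16.0, 180.0, 0.1, 0.13, 0.2], [16.0, 190.0, 0.1, 0.01, 0.23], [20.0, 200.0, 0.08, 0.56, -0.0], [20.0, 210.0, 0.08, 0.5, -0.0], [20.0, 220.0, 0.08, 0.45, -0.0], [20.0, 230.0, 0.07, 0.39, 0.0], [20.0, 240.0, 0.07, 0.35, -0.0], [20.0, 250.0, 0.06, 0.3, -0.0], [20.0, 260.0, 0.06, 0.26, 0.0], [20.0, 270.0, 0.06, 0.22, -0.0], [20.0, 280.0, 0.06, 0.19, -0.0], [22.0, 290.0, 0.06, 0.15, 0.0], [24.0, 300.0, 0.06, 0.12, -0.0], [26.0, 310.0, 0.06, 0.07, 0.01], [28.0, 320.0, 0.06, 0.04, 0.01], [30.0, 330.0, 0.06, -0.01, 0.02], [32.0, 340.0, 0.06, -0.02, 0.01], [34.0, 350.0, 0.06, -0.04, 0.01], [34.0, 360.0, 0.06, -0.06, 0.01], [36.0, 370.0, 0.06, -0.08, 0.01], [36.0, 380.0, 0.05, -0.1, 0.01]]
```

View pics/c3.png

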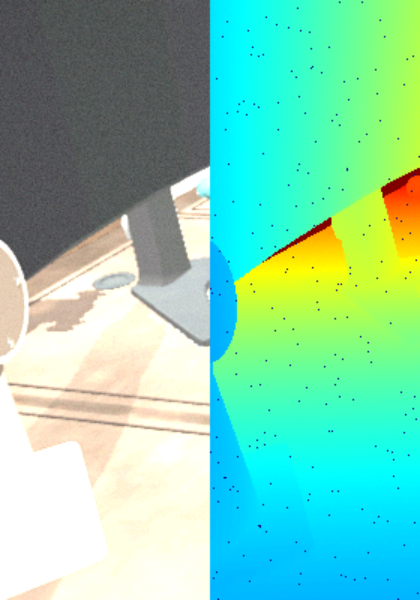

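The screen of the monitor stands between the start pose and the work. It runs almost radially from the base, at about 41–54° azimuth and from z 0.19 up to about 0.55. I have to lift over it, so I start with a small lift to learn the kinematics.

```bash
cat >> h.py <<'E'
from scipy.spatial.transform import Rotation as Ro
def st():
    o=bot.get_obs(); R=Ro.from_quat(o["tool_rot"]).as_matrix()
    print("t%.2f"%o["clock"],"p",np.round(o["eef_pos"],4),"q",np.round(o["joint_pos"],3),"F",np.round(o["ft_force"],2),"T",np.round(o["ft_torque"],3),"tau",np.round(o["tau"],1),"w%.4f"%o["grip_width"],"toolx",R[:,0].round(3),"tooly",R[:,1].round(3),"z",R[:,2].round(3))
    return o,R
E
python3 -m crank '[[[0,0,-20,0,0],[0,0,-20,0,0],[0,0,-20,0,0],[0,0,-20,0,0]]]'; python3 -c "
from h import *; st()"
```

```text
clock: 0.6
eef_pos: [0.2175, 0.4471, 0.3084]
tool_rot: [0.224, 0.974, -0.006, -0.001]
ft_force: [0.1, -0.0, -0.5]
grip_width: 0.0856
t0.60 p [0.2175 0.4471 0.3084] q [1.118 0.226 0.185 1.542 0.    1.571] F [ 0.07 -0.04 -0.48] T [ 0.053 -0.01  -0.005] tau [ -0.  -37.2  24.8  -0.4  -0.    0. ] w0.0856 toolx [-0.899  0.437  0.   ] tooly [ 0.437  0.899 -0.012] z [-0.005 -0.011 -1.   ]
```

```bash
python3 -m crank '[[[0,0,-25,0,0],[0,0,-25,0,0],[0,0,-25,0,0],[0,0,-25,0,0]]]' >/dev/null; python3 -c "
from h import *; st()
# two-link fit from 3 samples: r=L1 sin q2+L2 cos(q2-q3)+c ; z=h+L1 cos q2 - L2 sin(q2-q3)
D=[([.2414,.0038],[.2185,.4491,.2304]),([.226,.185],[.2175,.4471,.3084])]
o=bot.get_obs(); D.append((o['joint_pos'][1:3],o['eef_pos']))
A=[];b=[]
for q,p in D:
    A.append([np.sin(q[0]),np.cos(q[0]-q[1]),1,0]); b.append(np.hypot(p[0],p[1]))
    A.append([np.cos(q[0]),-np.sin(q[0]-q[1]),0,1]); b.append(p[2])
x,r,k,s=np.linalg.lstsq(np.array(A),np.array(b),rcond=None); print(x.round(3),r,s)
"
```

```text
t1.10 p [0.2176 0.4472 0.409 ] q [ 1.118  0.256  0.484  1.816 -0.     1.571] F [-0.43  0.14  0.34] T [0.023 0.013 0.   ] tau [  0.  -38.4  23.4  -0.5   0.    0. ] w0.0855 toolx [-0.899  0.437 -0.   ] tooly [ 0.437  0.899 -0.018] z [-0.008 -0.016 -1.   ]
[ 0.34   0.39   0.034 -0.007] [4.20826429e-05] [2.57474431 2.30552686 0.23455564 0.01487498]
```

```bash
python3 - <<'E'
from h import *
for n in("side","top"):
    c=cam(n); np.savez(f"{n}1.npz",**c); cv2.imwrite(f"pics/{n}1.png",np.clip(c["img"].astype(float)*1.6+15,0,255).astype(np.uint8))
    print(n,proj(c,[.2176,.4472,.409]),proj(c,[.2176,.4472,.55]),proj(c,[.2176,.4472,.65]))
E
```

```text
side (np.float64(41.540275712533514), np.float64(15.703113561301478)) (np.float64(20.675509731951422), np.float64(-65.8789324789058)) (np.float64(4.058878743260777), np.float64(-130.85060556712094))
top (np.float64(-36.0201741922873), np.float64(349.25857180992625)) (np.float64(-142.47617844583272), np.float64(367.671078177215)) (np.float64(-266.9373000201146), np.float64(389.1977286422124))
```

View pics/top1.png

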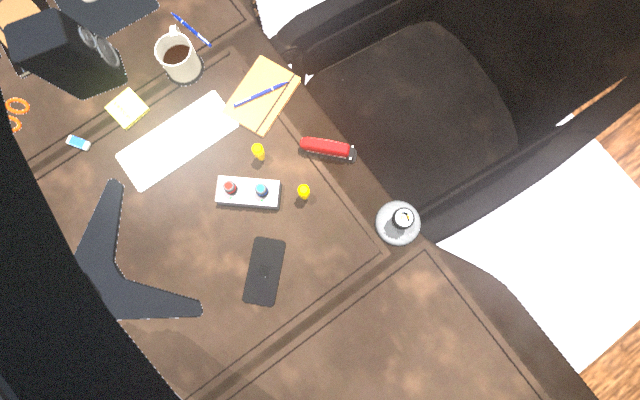

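View pics/side1.png

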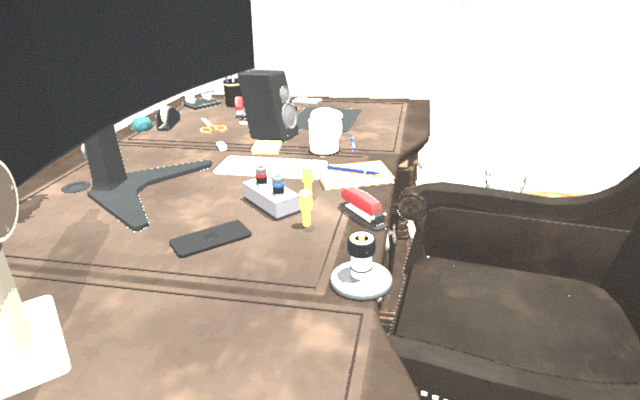

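```bash
python3 - <<'E'
from h import *
t=dict(np.load("top1.npz"));s=dict(np.load("side1.npz"))
a=t["img"][320:400,0:120].astype(float); cv2.imwrite("pics/c4.png",cv2.resize(np.clip(a*4+10,0,255).astype(np.uint8),None,fx=5,fy=5))
for v in (330,345,360,375,385,399): print(v,[[round(float(x),3) for x in dep(t,u,v)] if t["depth"][v,u]>0 else 0 for u in (0,5,10,15,20,25,30,40,50)])
d0=dict(np.load("top0.npz"))["depth"]; dd=(abs(d0-t["depth"])>.03)&(d0>0)&(t["depth"]>0); print(dd.sum())
# plane fit of screen
P=np.array([dep(t,u,v) for u in range(0,190,6) for v in range(150,400,6) if t["depth"][v,u]>0]); m=(P[:,2]>.22)&(P[:,2]<.53); P=P[m]
A=np.c_[P[:,0],P[:,2],np.ones(len(P)),P[:,0]**2]; k=np.linalg.lstsq(A,P[:,1],rcond=None)[0]; print("y= %.3fx+%.3fz+%.3f+%.3fx2"%tuple(k),np.std(P[:,1]-A@k))
E
```

```text
330 [[0.265, 0.347, 0.5], [0.265, 0.345, 0.494], [0.264, 0.346, 0.484], [0.264, 0.345, 0.476], [0.263, 0.345, 0.466], [0.262, 0.344, 0.458], [0.261, 0.343, 0.449], [0.26, 0.342, 0.429], [0.259, 0.34, 0.41]]
345 [[0.253, 0.331, 0.517], [0.252, 0.331, 0.509], [0.252, 0.33, 0.501], [0.251, 0.329, 0.493], [0.25, 0.329, 0.485], [0.249, 0.328, 0.476], [0.248, 0.326, 0.47], [0.246, 0.325, 0.451], [0.244, 0.323, 0.431]]
360 [[0.242, 0.316, 0.533], [0.241, 0.316, 0.525], [0.24, 0.314, 0.52], [0.239, 0.313, 0.512], [0.238, 0.312, 0.505], [0.237, 0.312, 0.496], [0.236, 0.311, 0.487], [0.234, 0.308, 0.472], [0.232, 0.306, 0.454]]
375 [[0.231, 0.303, 0.547], [0.23, 0.302, 0.539], [0.229, 0.301, 0.534], [0.228, 0.301, 0.525], [0.227, 0.298, 0.521], [0.226, 0.296, 0.515], [0.225, 0.295, 0.507], [0.222, 0.294, 0.489], [0.22, 0.291, 0.474]]
385 [[0.222, 0.301, 0.546], [0.223, 0.295, 0.546], [0.223, 0.292, 0.544], [0.221, 0.291, 0.537], [0.22, 0.29, 0.53], [0.219, 0.288, 0.523], [0.218, 0.286, 0.517], [0.215, 0.284, 0.502], [0.212, 0.282, 0.485]]
399 [[0.212, 0.291, 0.555], [0.211, 0.289, 0.55], [0.21, 0.287, 0.546], [0.211, 0.282, 0.546], [0.212, 0.277, 0.545], [0.21, 0.276, 0.538], [0.208, 0.275, 0.53], [0.206, 0.272, 0.518], [0.203, 0.269, 0.502]]
0
y= 1.671x+-0.039z+-0.008+-1.000x2 0.0017227304018782757
```

View pics/c4.png

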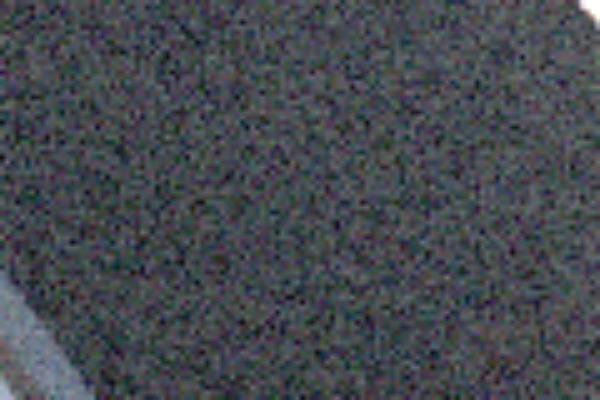

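```bash
python3 -m crank '[[[0,0,-25,0,0],[0,0,-25,0,0],[0,0,-20,0,0],[0,0,-15,0,0],[0,0,-10,0,0]]]' >/dev/null; python3 -c "
from h import *; st()"
```

```text
t1.82 p [0.2185 0.4491 0.5012] q [1.118 0.364 0.893 2.124 0.    1.571] F [ 0.83 -0.03 -0.14] T [-0.005 -0.046  0.058] tau [ -0.  -40.6  21.2  -0.1  -0.    0. ] w0.0853 toolx [-0.899  0.438  0.   ] tooly [ 0.437  0.899 -0.025] z [-0.011 -0.022 -1.   ]
```

```bash
python3 -m crank '[[[0,-20,-6,0,0],[0,-20,-6,0,0],[0,-20,-6,0,0],[0,-20,-6,0,0],[0,-20,-4,0,0],[0,-10,-10,0,0]]]' >/dev/null; python3 -c "
from h import *; st()
D=[([.2414,.0038],[.2185,.4491,.2304]),([.226,.185],[.2175,.4471,.3084]),([.256,.484],[.2176,.4472,.409]),([.364,.893],[.2185,.4491,.5012])]
o=bot.get_obs(); D.append((o['joint_pos'][1:3],o['eef_pos']))
A=[];b=[]
for q,p in D:
    A.append([np.sin(q[0]),np.cos(q[0]-q[1]),1,0]); b.append(np.hypot(p[0],p[1]))
    A.append([np.cos(q[0]),-np.sin(q[0]-q[1]),0,1]); b.append(p[2])
x,r,k,s=np.linalg.lstsq(np.array(A),np.array(b),rcond=None); print(x.round(3),r,s)
"
```

```text
t2.58 p [0.1703 0.35   0.5325] q [1.118 0.148 0.689 2.149 0.    1.571] F [0.66 0.31 0.71] T [ 0.    -0.03  -0.037] tau [  0.  -28.8  21.4   0.1  -0.    0. ] w0.0854 toolx [-0.899  0.437  0.   ] tooly [ 0.437  0.899 -0.037] z [-0.016 -0.033 -0.999]
[ 0.506  0.394 -0.015 -0.169] [0.00024213] [3.46015089 2.78689312 0.49877545 0.10865357]
```

```bash
python3 -m crank '[[[0,0,-20,0,0],[0,0,-20,0,0],[0,0,-20,0,0]]]' >/dev/null; python3 -c "
from h import *; st()"
```

```text
t2.95 p [0.169  0.3474 0.5481] q [ 1.118  0.125  0.71   2.149 -0.     1.571] F [-0.4   0.82  0.62] T [ 0.009  0.018 -0.001] tau [ -0.  -27.5  21.2  -0.   -0.    0. ] w0.0853 toolx [-0.899  0.437 -0.   ] tooly [0.437 0.899 0.007] z [ 0.003  0.006 -1.   ]
```

```bash
python3 - <<'E'
from h import *
t=cam("top"); d=np.median([cam("top")["depth"] for _ in range(3)]+[t["depth"]],axis=0); t["depth"]=d
a=t["img"][340:400,0:60].astype(float); cv2.imwrite("pics/c5.png",cv2.resize(np.clip(a*4+10,0,255).astype(np.uint8),None,fx=8,fy=8,interpolation=cv2.INTER_NEAREST))
for v in range(380,400,3): print(v,[[round(float(x)*1000) for x in dep(t,u,v)] if d[v,u]>0 else 0 for u in range(0,24,2)])
E
```

```text
380 [[227, 301, 547], [227, 300, 546], [227, 298, 547], [227, 297, 545], [226, 296, 542], [226, 296, 538], [226, 296, 537], [225, 295, 534], [225, 295, 531], [224, 294, 529], [224, 294, 525], [223, 293, 523]]
383 [[224, 301, 547], [224, 298, 547], [224, 297, 546], [225, 295, 546], [224, 294, 545], [224, 294, 541], [223, 293, 539], [223, 292, 537], [223, 292, 535], [222, 292, 531], [222, 291, 528], [221, 291, 526]]
386 [[221, 300, 547], [221, 298, 547], [221, 296, 546], [222, 294, 547], [222, 292, 547], [222, 290, 546], [222, 290, 542], [221, 290, 539], [221, 289, 537], [220, 289, 534], [220, 289, 531], [219, 288, 529]]
389 [[219, 298, 549], [218, 297, 546], [219, 295, 546], [219, 293, 546], [219, 291, 546], [220, 289, 547], [220, 288, 545], [219, 287, 543], [219, 287, 540], [218, 287, 537], [218, 285, 536], [217, 285, 533]]
392 [[217, 296, 550], [216, 295, 549], [216, 295, 546], [216, 292, 546], [217, 290, 546], [217, 288, 547], [217, 287, 546], [217, 285, 545], [217, 284, 543], [216, 284, 541], [216, 283, 538], [215, 283, 535]]
395 [[215, 293, 554], [214, 293, 551], [214, 292, 549], [214, 291, 547], [214, 289, 547], [214, 288, 546], [214, 286, 546], [215, 283, 547], [215, 282, 546], [214, 282, 543], [214, 281, 541], [213, 281, 537]]
398 [[212, 292, 554], [212, 291, 553], [212, 290, 551], [211, 289, 549], [211, 289, 546], [211, 287, 546], [212, 285, 547], [212, 283, 547], [212, 280, 547], [212, 279, 546], [212, 279, 543], [211, 278, 540]]
```

View pics/c5.png

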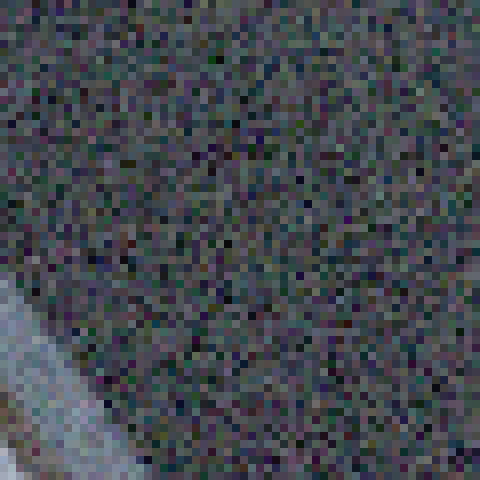

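```bash
python3 -m crank '[[[0,0,-10,0,0],[0,0,-10,0,0],[0,0,0,0,0]]]' >/dev/null; python3 -c "
from h import *; st()"; python3 -m crank '[[[0,0,0,0,0],[0,0,0,0,0],[0,0,0,0,0],[0,0,0,0,0]]]' >/dev/null; python3 -c "
from h import *; st()"
```

```text
t3.52 p [0.1683 0.3459 0.553 ] q [1.118 0.117 0.716 2.149 0.    1.571] F [-0.25 -0.67 -1.2 ] T [-0.015  0.029  0.001] tau [ -0.  -27.1  21.2  -0.1   0.    0. ] w0.0853 toolx [-0.899  0.438  0.   ] tooly [0.437 0.899 0.02 ] z [ 0.009  0.018 -1.   ]
t4.03 p [0.1683 0.346  0.5528] q [1.118 0.117 0.715 2.149 0.    1.571] F [ 0.14 -0.29  0.19] T [-0.047  0.052  0.017] tau [  0.  -27.1  21.2  -0.1  -0.   -0. ] w0.0856 toolx [-0.899  0.437  0.   ] tooly [0.437 0.899 0.02 ] z [ 0.009  0.018 -1.   ]
```

```bash
python3 -m crank '[[[-30,-2,-2,4,0],[-30,-1,-2,4,0]]]' ; python3 -c "
from h import *; st()"
```

```text
clock: 4.28
eef_pos: [0.2197, 0.3152, 0.5534]
tool_rot: [0.292, 0.956, 0.011, 0.002]
ft_force: [-0.0, -0.5, 0.6]
grip_width: 0.0854
t4.28 p [0.2197 0.3152 0.5534] q [0.959 0.116 0.715 2.149 0.004 1.551] F [-0.   -0.54  0.6 ] T [ 0.014  0.054 -0.039] tau [  2.7 -27.7  21.3  -0.    0.    0.1] w0.0854 toolx [-0.83   0.558  0.003] tooly [0.558 0.83  0.022] z [ 0.01  0.02 -1.  ]
```

```bash
python3 -m crank '[[[-30,-2,-2,5,0],[-30,-2,-2,5,0]]]' ; python3 - <<'E'
from h import *
st(); c=cam("top"); cv2.imwrite("pics/top2.png",np.clip(c["img"].astype(float)*1.6+15,0,255).astype(np.uint8))
E
```

```text
clock: 4.53
eef_pos: [0.2669, 0.2753, 0.5539]
tool_rot: [0.376, 0.927, 0.012, 0.001]
ft_force: [-0.2, -0.0, -0.0]
grip_width: 0.0855
t4.53 p [0.2669 0.2753 0.5539] q [0.795 0.113 0.714 2.149 0.007 1.566] F [-0.18 -0.04 -0.03] T [-0.009 -0.013 -0.02 ] tau [  2.7 -27.5  21.3  -0.    0.   -0.1] w0.0855 toolx [-0.717  0.697  0.007] tooly [0.697 0.717 0.023] z [ 0.011  0.021 -1.   ]
```

View pics/top2.png

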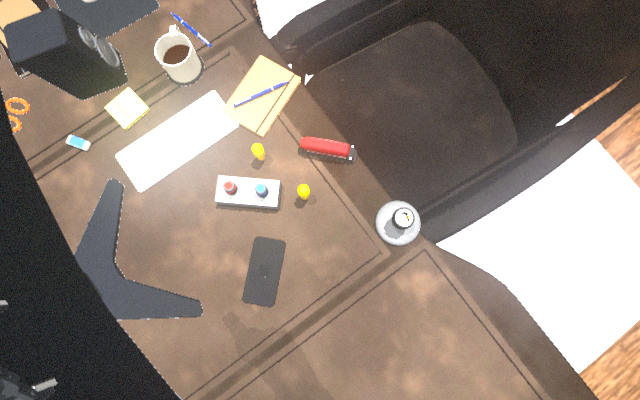

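```bash
python3 -m crank '[[[-35,-2,0,6,0],[-40,-2,0,7,0],[-40,-2,0,7,0],[-30,0,0,6,0],[-20,0,0,6,0]]]' >/dev/null; python3 - <<'E'
from h import *
st()
E
```

```text
t5.20 p [0.3579 0.1309 0.5511] q [0.34  0.109 0.701 2.146 0.014 1.69 ] F [-0.31 -0.11  0.3 ] T [ 0.027  0.017 -0.031] tau [  1.5 -26.9  21.4  -0.1  -0.   -0.4] w0.0853 toolx [-0.219  0.976  0.016] tooly [0.976 0.219 0.015] z [ 0.011  0.019 -1.   ]
```

```bash
python3 -m crank '[[[0,20,20,9,0],[0,20,35,0,0],[0,20,35,0,0],[0,20,35,0,0],[0,20,35,0,0],[0,20,35,0,0],[0,20,35,0,0],[0,20,35,0,0],[0,20,35,0,0],[0,20,35,0,0]]]' >/dev/null; python3 - <<'E'
from h import *
st()
E
```

```text
t6.45 p [0.5687 0.1522 0.2121] q [0.253 0.407 0.189 1.329 0.016 1.767] F [-0.35 -0.34 -0.34] T [ 0.002 -0.007 -0.052] tau [  0.1 -47.2  25.2   0.7   0.    0. ] w0.0856 toolx [-0.057  0.998  0.021] tooly [0.998 0.056 0.02 ] z [ 0.019  0.022 -1.   ]
```

```bash
cat >> h.py <<'E'
def to(x,y,z):
    o,R=st(); d=R.T@(np.array([x,y,z])-o["eef_pos"]); print("tool delta mm",(d*1000).round(1))
E
python3 -c "
from h import *; to(.5563,.149,.100); to(.5563,.149,.049)"
```

```text
t6.45 p [0.5687 0.1522 0.2121] q [0.253 0.407 0.189 1.329 0.016 1.767] F [-0.35 -0.34 -0.34] T [ 0.002 -0.007 -0.052] tau [  0.1 -47.2  25.2   0.7   0.    0. ] w0.0856 toolx [-0.057  0.998  0.021] tooly [0.998 0.056 0.02 ] z [ 0.019  0.022 -1.   ]
tool delta mm [ -4.8 -14.8 111.7]
t6.45 p [0.5687 0.1522 0.2121] q [0.253 0.407 0.189 1.329 0.016 1.767] F [-0.35 -0.34 -0.34] T [ 0.002 -0.007 -0.052] tau [  0.1 -47.2  25.2   0.7   0.    0. ] w0.0856 toolx [-0.057  0.998  0.021] tooly [0.998 0.056 0.02 ] z [ 0.019  0.022 -1.   ]
tool delta mm [ -5.8 -15.9 162.7]
```

```bash
python3 -m crank '[[[-2,-5,25,0,60],[-2,-5,25,0,60],[-1,-5,25,0,60],[0,0,5,0,60]]]' >/dev/null; python3 - <<'E'
from h import *
to(.5563,.149,.049)
for n in("side","top"):
    c=cam(n); np.savez(f"{n}3.npz",**c); im=c["img"]; p=proj(c,[.5563,.149,.09]); u,v=map(int,p)
    cv2.imwrite(f"pics/{n}3.png",cv2.resize(im[v-60:v+60,u-65:u+65],None,fx=4.5,fy=4.5,interpolation=cv2.INTER_CUBIC)); print(u-65,v-60)
E
```

```text
t6.95 p [0.5536 0.1478 0.1237] q [ 0.252  0.438 -0.     1.118  0.016  1.766] F [-0.15 -0.34  0.16] T [-0.002 -0.005 -0.035] tau [ -0.  -44.7  23.4  -0.2   0.1  -0. ] w0.0654 toolx [-0.057  0.998  0.019] tooly [0.998 0.057 0.011] z [ 0.01  0.02 -1.  ]
tool delta mm [-0.4  1.9 74.8]
211 112
195 127
```

View pics/side3.png

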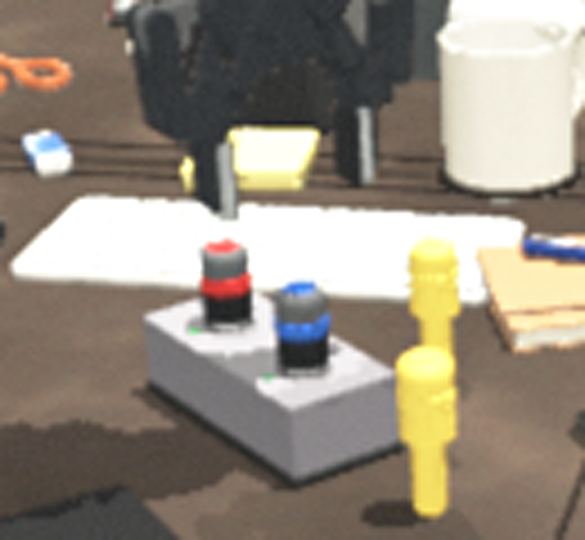

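View pics/top3.png

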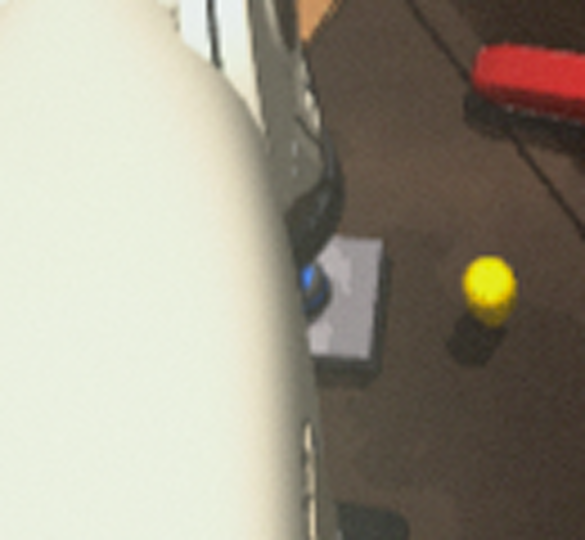

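```bash
python3 - <<'E'
from h import *
s=dict(np.load("side3.npz"))
for p in([.5536,.1478,.1237],[.5536,.1478,.135],[.5563,.149,.084],[.5563,.149,.068]): print(np.round(proj(s,p),1))
# mic blue silhouette in side by rows
im=s["img"]; 
for v in range(174,196,2): print(v,[tuple(int(x) for x in im[v,u]) for u in range(268,288,2)])
E
```

```text
[275.  158.2]
[274.7 153.2]
[277.  175.2]
[277.5 182.1]
174 [(255, 255, 255), (255, 255, 255), (255, 255, 255), (255, 255, 255), (244, 227, 215), (246, 219, 189), (242, 223, 208), (246, 252, 253), (250, 253, 253), (253, 254, 254)]
176 [(212, 223, 225), (200, 215, 219), (170, 180, 180), (209, 137, 102), (227, 126, 69), (253, 159, 94), (224, 168, 138), (198, 209, 210), (249, 255, 255), (252, 255, 255)]
178 [(242, 242, 245), (188, 192, 203), (104, 107, 109), (133, 137, 134), (151, 150, 148), (168, 167, 164), (152, 154, 153), (125, 126, 125), (114, 128, 135), (126, 140, 151)]
180 [(240, 239, 243), (244, 244, 246), (125, 124, 127), (101, 103, 100), (109, 112, 108), (113, 115, 112), (107, 108, 105), (94, 97, 96), (92, 104, 122), (91, 105, 125)]
182 [(242, 242, 244), (244, 244, 247), (151, 132, 120), (91, 93, 93), (97, 100, 98), (90, 95, 95), (96, 98, 97), (169, 117, 91), (143, 115, 117), (92, 107, 122)]
184 [(236, 236, 239), (242, 243, 246), (175, 123, 103), (199, 116, 70), (207, 124, 82), (231, 133, 84), (202, 118, 72), (200, 111, 61), (124, 108, 112), (92, 110, 127)]
186 [(242, 241, 244), (243, 243, 246), (179, 158, 158), (187, 102, 55), (195, 108, 59), (197, 111, 58), (184, 102, 55), (151, 85, 48), (142, 148, 157), (103, 116, 134)]
188 [(243, 242, 245), (245, 244, 247), (157, 158, 163), (54, 42, 35), (74, 52, 40), (73, 51, 42), (61, 49, 44), (36, 37, 35), (172, 173, 175), (217, 218, 226)]
190 [(159, 161, 163), (162, 162, 166), (112, 112, 113), (38, 37, 35), (37, 39, 38), (39, 42, 40), (41, 42, 42), (34, 33, 34), (133, 133, 134), (221, 220, 223)]
192 [(160, 160, 162), (163, 162, 166), (118, 117, 120), (39, 38, 36), (38, 37, 35), (31, 32, 31), (35, 36, 37), (42, 42, 40), (207, 206, 211), (243, 243, 245)]
194 [(159, 158, 162), (158, 161, 161), (130, 131, 132), (90, 90, 89), (135, 137, 138), (136, 137, 139), (144, 146, 148), (127, 129, 128), (204, 204, 208), (241, 241, 244)]
```

```bash
python3 -m crank '[[[0,1,20,0,60],[0,1,20,0,60],[0,0,18,0,60],[0,0,12,0,60],[0,0,4,0,60],[0,0,0,0,60]]]' >/dev/null; python3 -c "
from h import *; to(.5563,.149,.049)"
```

```text
t7.80 p [0.5668 0.1524 0.0587] q [ 0.254  0.51  -0.071  0.954  0.016  1.767] F [-0.35 -0.62 -0.01] T [-0.02   0.005  0.014] tau [  0.  -46.3  22.   -0.3   0.1   0. ] w0.0653 toolx [-0.058  0.998  0.023] tooly [0.998 0.057 0.032] z [ 0.031  0.025 -0.999]
tool delta mm [ -3.  -11.    9.3]
```

```bash
python3 -m crank '[[[-1,-4,2,0,60],[-1,-4,2,0,60],[-1,-3,2,0,60],[0,0,0,0,60]]]' >/dev/null; python3 -c "
from h import *; to(.5563,.149,.049)"
```

```text
t8.30 p [0.5562 0.1489 0.0535] q [ 0.253  0.495 -0.113  0.925  0.016  1.766] F [-0.9  -0.54  0.64] T [-0.036  0.012  0.003] tau [ -0.  -45.7  21.8  -0.3   0.1  -0. ] w0.0650 toolx [-0.058  0.998  0.024] tooly [0.998 0.057 0.035] z [ 0.033  0.026 -0.999]
tool delta mm [ 0.  -0.1  4.6]
```

```bash
python3 -m crank '[[[0,0,3,0,60],[0,0,1,0,60],[0,0,0,0,60],[0,0,0,0,255],[0,0,0,0,255],[0,0,0,0,255],[0,0,0,0,255],[0,0,0,0,255]]]' >/dev/null; python3 -c "
from h import *; to(.5563,.149,.049)"
```

```text
t9.30 p [0.5568 0.1491 0.0496] q [ 0.253  0.5   -0.116  0.916  0.016  1.766] F [ 0.05 -0.46  0.73] T [-0.068  0.051  0.016] tau [  0.  -45.6  21.7  -0.4   0.1   0. ] w0.0248 toolx [-0.058  0.998  0.024] tooly [0.998 0.057 0.035] z [ 0.034  0.026 -0.999]
tool delta mm [-0.  -0.5  0.6]
```

```bash
python3 -m crank '[[[0,0,-8,0,255],[0,0,-8,0,255],[0,0,-8,0,255],[0,0,-8,0,255]]]' >/dev/null; python3 -c "
from h import *; to(.5563,.149,.12)"; python3 -m crank '[[[0,2,-10,0,255],[0,2,-10,0,255],[0,0,-10,0,255],[0,0,-10,0,255],[0,0,-10,0,255]]]' >/dev/null; python3 -c "
from h import *; to(.5563,.149,.15)"
```

```text
t9.80 p [0.555  0.148  0.0828] q [ 0.252  0.462 -0.08   0.992  0.016  1.765] F [ 0.    1.14 -1.5 ] T [-0.029  0.079  0.013] tau [  0.  -45.3  22.8  -0.5   0.1   0. ] w0.0250 toolx [-0.058  0.998  0.023] tooly [0.998 0.057 0.034] z [ 0.032  0.025 -0.999]
tool delta mm [  1.8   2.6 -37.1]
t10.43 p [0.5578 0.147  0.137 ] q [0.249 0.417 0.003 1.118 0.016 1.762] F [-0.41  0.17 -0.77] T [-0.023  0.071  0.028] tau [  0.  -44.8  24.3  -0.6   0.1   0. ] w0.0246 toolx [-0.058  0.998  0.023] tooly [0.998 0.057 0.035] z [ 0.033  0.025 -0.999]
tool delta mm [  2.4  -0.9 -13. ]
```

```bash
python3 -m crank '[[[0,0,-50,0,255],[0,0,-50,0,255],[0,0,0,0,255]]]' >/dev/null; python3 -c "
from h import *; st()"; python3 -m crank '[[[0,-40,0,0,255],[0,-40,0,0,255],[0,0,0,0,255]]]' >/dev/null; python3 -c "
from h import *; st()"
```

```text
t10.80 p [0.5541 0.1443 0.2412] q [0.246 0.351 0.182 1.363 0.017 1.759] F [ 0.27  0.11 -1.62] T [-0.028  0.028  0.025] tau [ -0.  -44.4  26.7   0.3   0.1  -0. ] w0.0250 toolx [-0.058  0.998  0.023] tooly [0.998 0.057 0.035] z [ 0.033  0.025 -0.999]
t11.18 p [0.4709 0.139  0.2356] q [ 0.278  0.193 -0.045  1.298  0.015  1.791] F [ 0.5   0.02 -1.92] T [-0.091  0.031  0.014] tau [  0.2 -36.5  25.2   0.1   0.1   0. ] w0.0245 toolx [-0.058  0.998  0.023] tooly [0.998 0.057 0.03 ] z [ 0.029  0.024 -0.999]
```

```bash
python3 -c "
from h import *; to(.5355,-.165,.165)" ; python3 -m crank '[[[-40,6,0,0,255],[-40,6,0,0,255],[-40,6,0,0,255],[-40,6,5,0,255],[-40,6,10,0,255],[-40,6,10,0,255],[-30,6,10,0,255],[0,0,0,0,255]]]' >/dev/null; python3 -c "
from h import *; to(.5355,-.165,.165)"
```

```text
t11.18 p [0.4709 0.139  0.2356] q [ 0.278  0.193 -0.045  1.298  0.015  1.791] F [ 0.5   0.02 -1.92] T [-0.091  0.031  0.014] tau [  0.2 -36.5  25.2   0.1   0.1   0. ] w0.0245 toolx [-0.058  0.998  0.023] tooly [0.998 0.057 0.03 ] z [ 0.029  0.024 -0.999]
tool delta mm [-308.8   45.    65. ]
t12.18 p [ 0.5362 -0.136   0.1896] q [-0.266  0.349  0.044  1.245  0.031  1.246] F [ 0.06 -0.07 -1.41] T [-0.018  0.017  0.031] tau [ -0.8 -42.5  25.6  -0.4  -0.   -0.1] w0.0244 toolx [-0.06   0.998  0.023] tooly [0.998 0.06  0.03 ] z [ 0.028  0.025 -0.999]
tool delta mm [-29.5  -3.1  23.8]
```

```bash
python3 -m crank '[[[-15,-1,7,0,255],[-13,-1,7,0,255],[0,-1,7,0,255],[0,0,0,0,255]]]' >/dev/null; python3 - <<'E'
from h import *
to(.5355,-.165,.1535)
for n in("side","top"):
    c=cam(n); np.savez(f"{n}4.npz",**c); im=c["img"]; p=proj(c,[.5355,-.165,.10]); u,v=map(int,p)
    cv2.imwrite(f"pics/{n}4.png",cv2.resize(im[v-60:v+60,u-65:u+65],None,fx=4.5,fy=4.5,interpolation=cv2.INTER_CUBIC)); print(u-65,v-60)
E
```

```text
t12.68 p [ 0.5355 -0.1641  0.1656] q [-0.315  0.38   0.025  1.198  0.033  1.194] F [-0.62  0.07 -1.39] T [-0.089 -0.012  0.013] tau [ -0.2 -43.5  24.9  -0.3   0.1  -0. ] w0.0243 toolx [-0.062  0.998  0.024] tooly [0.998 0.061 0.029] z [ 0.027  0.026 -0.999]
tool delta mm [-1.2 -0.4 12.1]
295 170
340 157
```

View pics/side4.png

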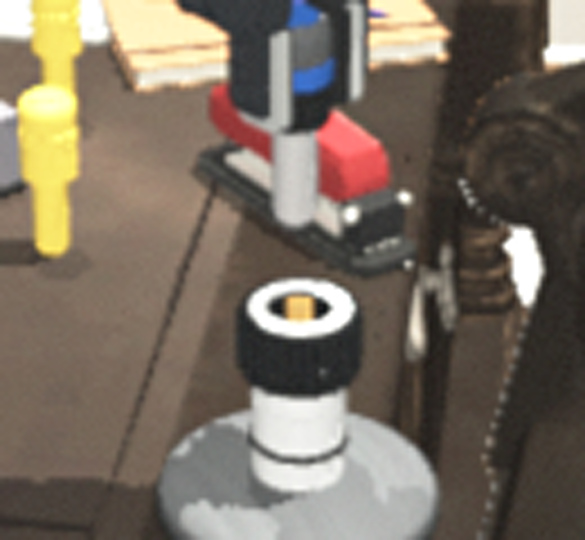

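View pics/top4.png

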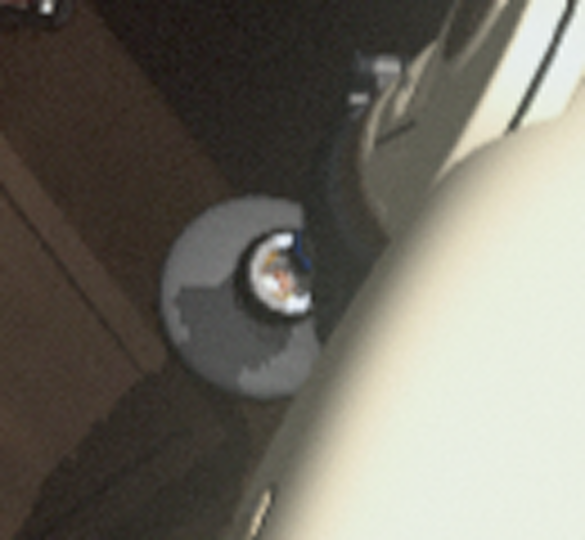

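```bash
cat > fit.py <<'E'
from h import *
from scipy.optimize import least_squares
def pts(c,u0,u1,v0,v1,f):
    v,u=np.mgrid[v0:v1,u0:u1]; v=v.ravel();u=u.ravel(); d=c["depth"][v,u]; k=d>0; u,v,d=u[k],v[k],d[k]
    X=np.stack([(u-c["cx"])/c["fx"]*d,(v-c["cy"])/c["fy"]*d,d],-1); P=(X-c["t"])@c["R"]; m=f(P); return P[m],u[m],v[m]
def circ(P,r,x0):
    f=lambda p:np.hypot(P[:,0]-p[0],P[:,1]-p[1])-r
    s=least_squares(f,x0,loss="soft_l1",f_scale=.002); return s.x, np.std(s.fun)
E
python3 - <<'E'
from fit import *
N=4
C=[dict(np.load("side4.npz"))]+[cam("side") for _ in range(N)]
c=C[0]; c["depth"]=np.median([x["depth"] for x in C],0); c["img"]=np.mean([x["img"] for x in C],0).astype(np.uint8); np.savez("side4m.npz",**c)
near=lambda x,y,r,z0,z1:(lambda P:(np.hypot(P[:,0]-x,P[:,1]-y)<r)&(P[:,2]>z0)&(P[:,2]<z1))
P,u,v=pts(c,330,400,190,300,near(.535,-.165,.022,.124,.157)); print("shank",len(P),P.min(0).round(3),P.max(0).round(3),u.min(),u.max(),v.min(),v.max(),circ(P,.008,(.535,-.165)))
for z0,z1 in((.124,.135),(.135,.146),(.146,.157)):
    q=P[(P[:,2]>z0)&(P[:,2]<z1)]; print(z0,len(q),circ(q,.008,(.535,-.165)))
P,u,v=pts(c,330,400,220,300,near(.535,-.165,.03,.063,.082)); print("nut side",len(P),circ(P,.022,(.535,-.165)))
P,u,v=pts(c,330,400,220,310,near(.535,-.165,.03,.03,.055)); print("column",len(P),circ(P,.017,(.535,-.165)))
P,u,v=pts(c,330,400,220,300,near(.535,-.165,.03,.083,.09)); print("rim mean",len(P),P.mean(0))
E
```

```text
shank 176 [ 0.527 -0.171  0.125] [ 0.541 -0.161  0.157] 356 365 199 218 (array([ 0.53614366, -0.16253056]), np.float64(0.0006248232643919306))
0.124 53 (array([ 0.53653277, -0.16233189]), np.float64(0.000642923420668478))
0.135 62 (array([ 0.53618958, -0.16256411]), np.float64(0.0005516428490101637))
0.146 61 (array([ 0.53577485, -0.16267247]), np.float64(0.0005202458807984136))
nut side 343 (array([ 0.53684129, -0.16436881]), np.float64(0.0036432533956957183))
column 276 (array([ 0.53755979, -0.1636292 ]), np.float64(0.000665429826400596))
rim mean 265 [ 0.53539435 -0.1663333   0.08564543]
```

```bash
cat >> fit.py <<'E'
near=lambda x,y,r,z0,z1:(lambda P:(np.hypot(P[:,0]-x,P[:,1]-y)<r)&(P[:,2]>z0)&(P[:,2]<z1))
def edge(c,u0,u1,v,thr=None):
    g=cv2.GaussianBlur(cv2.cvtColor(c["img"],cv2.COLOR_BGR2GRAY).astype(np.float32),(1,3),0)[v,u0:u1]
    d=np.diff(g); return g.round().astype(int).tolist()
E
python3 - <<'E'
from fit import *
c=dict(np.load("side4m.npz"))
for z0,z1 in((.060,.067),(.067,.074),(.074,.081)):
    P,u,v=pts(c,330,400,220,300,near(.537,-.164,.0245,z0,z1)); P=P[np.hypot(P[:,0]-.537,P[:,1]+.164)>.0185]
    print("nut",z0,len(P),circ(P,.022,(.535,-.165)))
for z0,z1 in((.02,.03),(.03,.04),(.04,.05),(.05,.058)):
    P,u,v=pts(c,330,400,220,310,near(.537,-.164,.022,z0,z1)); print("column",z0,len(P),circ(P,.017,(.535,-.165)))
for v in (205,210,214,218): print("shank row",v,edge(c,348,374,v))
for v in (245,248,251,262,266,270): print(v,edge(c,342,382,v))
for p in([.5376,-.1636,.086],[.5359,-.1636,.086],[.5376,-.1636,.073],[.5376,-.1636,.045],[.5376,-.1636,.13]): print(np.round(proj(c,p),2))
E
```

```text
nut 0.06 81 (array([ 0.53735488, -0.163611  ]), np.float64(0.0008099496606647832))
nut 0.067 105 (array([ 0.53729551, -0.16378361]), np.float64(0.0007737572159413199))
nut 0.074 108 (array([ 0.5372174 , -0.16395308]), np.float64(0.0007777952768768444))
column 0.02 95 (array([ 0.53753721, -0.16360408]), np.float64(0.00043038275290734637))
column 0.03 118 (array([ 0.53738733, -0.16392652]), np.float64(0.0007088076396189874))
column 0.04 106 (array([ 0.53764524, -0.16346757]), np.float64(0.0005556326803440495))
column 0.05 68 (array([ 0.53767673, -0.16339752]), np.float64(0.0005238858003437375))
shank row 205 [199, 203, 204, 196, 183, 154, 118, 113, 157, 184, 196, 204, 207, 204, 201, 195, 184, 162, 124, 102, 106, 113, 123, 136, 140, 138]
shank row 210 [62, 65, 81, 112, 144, 172, 193, 187, 175, 184, 197, 204, 206, 204, 198, 193, 188, 161, 114, 88, 87, 89, 90, 105, 118, 122]
shank row 214 [81, 71, 63, 65, 66, 65, 61, 84, 153, 185, 198, 204, 205, 203, 197, 196, 191, 175, 178, 169, 136, 111, 98, 86, 106, 112]
shank row 218 [101, 70, 60, 58, 54, 58, 63, 65, 79, 114, 154, 178, 186, 184, 178, 
[... 545 characters left out ...]
6, 84, 80]
262 [90, 104, 114, 124, 146, 160, 168, 176, 176, 190, 207, 220, 227, 231, 232, 233, 235, 238, 238, 239, 238, 239, 238, 234, 231, 230, 227, 221, 210, 192, 170, 163, 148, 128, 114, 103, 91, 80, 73, 64]
266 [118, 118, 118, 118, 118, 123, 128, 140, 108, 161, 205, 222, 229, 233, 234, 235, 236, 238, 240, 240, 238, 237, 238, 236, 235, 231, 228, 222, 226, 167, 172, 195, 197, 195, 194, 192, 192, 193, 192, 181]
270 [122, 121, 121, 122, 122, 122, 121, 120, 128, 155, 140, 122, 130, 153, 184, 210, 218, 220, 222, 226, 227, 222, 218, 214, 188, 168, 148, 129, 125, 156, 190, 200, 201, 199, 198, 200, 200, 199, 198, 196]
[360.96 237.6 ]
[360.13 237.92]
[360.85 244.49]
[360.64 259.  ]
[361.32 213.54]
```

```bash
python3 -m crank '[[[-1,0.5,5,0,255],[-0.5,0,5,0,255],[-0.5,0,5,0,255],[0,0,0,0,255]]]' >/dev/null; python3 -c "
from h import *; to(.5363,-.1656,.1296)"
```

```text
t13.47 p [ 0.5377 -0.1657  0.151 ] q [-0.317  0.393  0.005  1.162  0.033  1.192] F [-0.04 -0.14 -0.4 ] T [-0.017  0.048 -0.031] tau [  0.  -44.   24.7  -0.2   0.1  -0. ] w0.0249 toolx [-0.063  0.998  0.023] tooly [0.998 0.062 0.031] z [ 0.03   0.025 -0.999]
tool delta mm [-0.3 -2.  21.3]
```

```bash
python3 -m crank '[[[0,-1.2,5,0,255],[0,-1,5,0,255],[0,-0.8,4,0,255],[0,0,0,0,255]]]' >/dev/null; python3 - <<'E'
from fit import *
to(.5363,-.1656,.1296)
C=[cam("side") for _ in range(3)]
c=C[0]; c["depth"]=np.median([x["depth"] for x in C],0); np.savez("side5.npz",**c)
P,u,v=pts(c,330,400,190,300,near(.537,-.164,.022,.096,.130)); print("shank",len(P),circ(P,.008,(.535,-.165)))
for z0,z1 in((.098,.107),(.107,.117),(.117,.127)):
    q=P[(P[:,2]>z0)&(P[:,2]<z1)]; print(z0,len(q),circ(q,.008,(.535,-.165)))
for z0,z1 in((.063,.081),):
    P,u,v=pts(c,330,400,220,300,near(.537,-.164,.0245,z0,z1)); P=P[np.hypot(P[:,0]-.537,P[:,1]+.164)>.0185]
    print("nut",z0,len(P),circ(P,.022,(.535,-.165)))
P,u,v=pts(c,330,400,220,310,near(.537,-.164,.022,.02,.055)); print("column",len(P),circ(P,.017,(.535,-.165)))
im=c["img"]; cv2.imwrite("pics/side5.png",cv2.resize(im[170:290,295:425],None,fx=4.5,fy=4.5,interpolation=cv2.INTER_CUBIC))
E
```

```text
t13.97 p [ 0.5347 -0.1656  0.1357] q [-0.318  0.4   -0.027  1.124  0.033  1.191] F [ 0.28 -0.73 -1.06] T [-0.078 -0.011  0.004] tau [ -0.  -43.9  24.2  -0.2   0.1  -0. ] w0.0245 toolx [-0.063  0.998  0.023] tooly [0.998 0.062 0.031] z [ 0.029  0.025 -0.999]
tool delta mm [-0.3  1.4  6.1]
shank 192 (array([ 0.53488087, -0.16396406]), np.float64(0.0005890045797394665))
0.098 46 (array([ 0.5351875, -0.1639452]), np.float64(0.0005669046190182466))
0.107 62 (array([ 0.53490963, -0.16400302]), np.float64(0.000575843169036609))
0.117 60 (array([ 0.53470192, -0.16393174]), np.float64(0.0004972441660590849))
nut 0.063 266 (array([ 0.53729489, -0.16384785]), np.float64(0.0008874407032179459))
column 367 (array([ 0.53747098, -0.16361304]), np.float64(0.0007713495109197997))
```

View pics/side5.png

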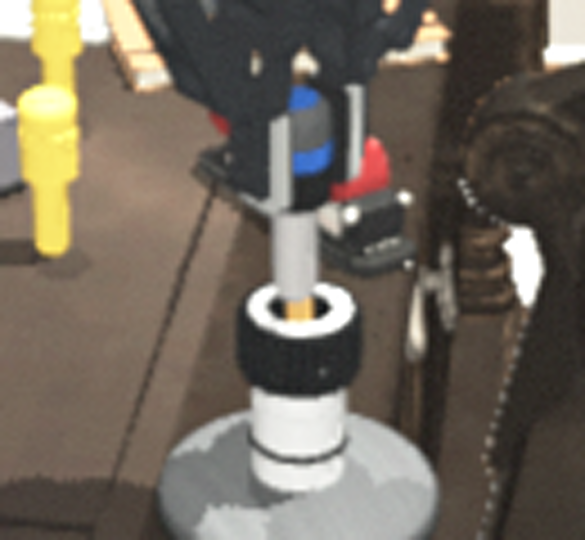

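```bash
python3 -m crank '[[[0,2.2,0,0,255],[0,0,0,0,255]]]' >/dev/null; python3 -c "
from h import *; to(.5366,-.1656,.1296)"
```

```text
t14.38 p [ 0.538  -0.1657  0.1369] q [-0.316  0.403 -0.019  1.126  0.033  1.192] F [-0.07 -0.23 -0.81] T [-0.045  0.044  0.008] tau [  0.  -44.2  24.4  -0.2   0.1   0. ] w0.0248 toolx [-0.063  0.998  0.022] tooly [0.998 0.062 0.033] z [ 0.031  0.024 -0.999]
tool delta mm [-0.  -1.6  7.2]
```

```bash
python3 -m crank '[[[0,-1.2,2,0,255],[0,0,0,0,255]]]' >/dev/null; python3 -c "
from h import *; to(.5366,-.1656,.1296)"; python3 -m crank '[[[0,0,2,0,255],[0,0,0,0,255]]]' >/dev/null; python3 -c "
from h import *; to(.5366,-.1656,.1296)"
```

```text
t14.62 p [ 0.5368 -0.1657  0.1348] q [-0.317  0.402 -0.026  1.12   0.033  1.192] F [ 0.67  0.   -1.25] T [-0.086  0.082  0.032] tau [ -0.  -44.2  24.3  -0.2   0.1  -0. ] w0.0244 toolx [-0.063  0.998  0.022] tooly [0.998 0.062 0.033] z [ 0.032  0.024 -0.999]
tool delta mm [-0.  -0.4  5.2]
t14.88 p [ 0.5368 -0.1656  0.1326] q [-0.317  0.404 -0.029  1.115  0.033  1.192] F [-0.19 -0.03 -0.64] T [-0.032  0.033  0.006] tau [  0.  -44.2  24.3  -0.2   0.1   0. ] w0.0248 toolx [-0.063  0.998  0.022] tooly [0.998 0.062 0.033] z [ 0.031  0.024 -0.999]
tool delta mm [-0.1 -0.3  3. ]
```

```bash
python3 -m crank '[[[0,0,2,0,255],[0,-0.2,2,0,255],[0,0,2,0,255],[0,0,0,0,255]]]' >/dev/null; python3 -c "
from h import *; to(.5368,-.1656,.1156)"
```

```text
t15.38 p [ 0.5367 -0.1654  0.126 ] q [-0.317  0.41  -0.039  1.1    0.033  1.192] F [ 0.14  0.3  -1.11] T [-0.035  0.011 -0.05 ] tau [  0.  -44.2  24.1  -0.2   0.1   0. ] w0.0245 toolx [-0.063  0.998  0.022] tooly [0.998 0.062 0.033] z [ 0.031  0.024 -0.999]
tool delta mm [-0.4 -0.3 10.4]
```

```bash
python3 -m crank '[[[-0.1,0,2,0,255],[-0.1,-0.1,2,0,255],[0,-0.1,2,0,255],[0,0,0,0,255]]]' >/dev/null; python3 -c "
from h import *; to(.5368,-.1656,.1156)"
```

```text
t15.88 p [ 0.5367 -0.1655  0.1196] q [-0.317  0.415 -0.048  1.085  0.033  1.192] F [-0.26 -0.09 -1.02] T [0.001 0.078 0.035] tau [ -0.  -44.3  23.9  -0.2   0.1   0. ] w0.0245 toolx [-0.063  0.998  0.022] tooly [0.998 0.062 0.033] z [ 0.031  0.024 -0.999]
tool delta mm [-0.2 -0.1  4. ]
```

```bash
python3 -m crank '[[[-0.1,-0.1,2,0,255],[-0.1,-0.1,2,0,255],[0,-0.1,2,0,255],[0,0,0,0,255]]]' >/dev/null; python3 -c "
from h import *; to(.5368,-.1656,.1156)"
```

```text
t16.38 p [ 0.5366 -0.1656  0.1131] q [-0.317  0.421 -0.058  1.07   0.033  1.192] F [-0.54 -0.28 -0.62] T [-0.047  0.015 -0.024] tau [ -0.  -44.4  23.7  -0.2   0.1   0. ] w0.0245 toolx [-0.063  0.998  0.022] tooly [0.998 0.062 0.033] z [ 0.031  0.024 -0.999]
tool delta mm [ 0.   0.2 -2.4]
```

```bash
python3 -m crank '[[[0,-0.1,2,0,255],[-0.1,-0.1,2,0,255],[0,-0.1,2,0,255],[-0.1,-0.1,2,0,255],[0,-0.1,2,0,255],[0,0,0,0,255]]]' >/dev/null; python3 -c "
from h import *; to(.5368,-.1656,.0916)"
```

```text
t17.12 p [ 0.5365 -0.1656  0.1024] q [-0.317  0.43  -0.074  1.045  0.033  1.192] F [ 0.26 -0.3  -0.81] T [-0.044  0.051 -0.006] tau [ -0.  -44.5  23.4  -0.2   0.1   0. ] w0.0249 toolx [-0.063  0.998  0.022] tooly [0.998 0.062 0.033] z [ 0.031  0.024 -0.999]
tool delta mm [-0.3 -0.  10.8]
```

```bash
for i in 1 2; do :; done; python3 -m crank '[[[0,0,2,0,255],[0,-0.1,1,0,255],[0,0,1,0,255]]]' ; python3 -m crank '[[[0,0,1,0,255]]]'; python3 -m crank '[[[0,0,1,0,255]]]'
```

```text
clock: 17.5
eef_pos: [0.5366, -0.1656, 0.0983]
tool_rot: [0.685, 0.729, 0.02, 0.003]
ft_force: [1.0, -0.0, -1.2]
grip_width: 0.0245
clock: 17.62
eef_pos: [0.5367, -0.1655, 0.0973]
tool_rot: [0.685, 0.729, 0.02, 0.003]
ft_force: [0.2, 0.3, -0.5]
grip_width: 0.0249
clock: 17.75
eef_pos: [0.537, -0.1654, 0.0964]
tool_rot: [0.684, 0.729, 0.02, 0.003]
ft_force: [-0.1, 0.8, 0.4]
grip_width: 0.025
```

```bash
python3 -m crank '[[[0,-0.3,1,0,255]]]'; python3 -m crank '[[[0,0,1,0,255]]]'
```

```text
clock: 17.88
eef_pos: [0.5371, -0.1654, 0.0958]
tool_rot: [0.684, 0.729, 0.02, 0.004]
ft_force: [-0.2, 0.5, 1.9]
grip_width: 0.0249
clock: 18.0
eef_pos: [0.5372, -0.1654, 0.0953]
tool_rot: [0.684, 0.729, 0.02, 0.004]
ft_force: [-0.6, 0.5, 4.6]
grip_width: 0.0247
```

```bash
python3 -m crank '[[[0,-0.3,1,0,255]]]'; python3 -m crank '[[[0,-0.3,1,0,255]]]'
```

```text
clock: 18.12
eef_pos: [0.5372, -0.1654, 0.0947]
tool_rot: [0.684, 0.729, 0.021, 0.004]
ft_force: [0.4, 0.8, 2.5]
grip_width: 0.0244
clock: 18.25
eef_pos: [0.5373, -0.1654, 0.0942]
tool_rot: [0.684, 0.729, 0.021, 0.005]
ft_force: [-0.9, 0.7, 3.7]
grip_width: 0.0245
```

```bash
python3 -m crank '[[[0,-0.3,1.3,0,255]]]'; python3 -m crank '[[[0,-0.3,1.3,0,255]]]'; python3 -c "
from h import *; st()"
```

```text
clock: 18.38
eef_pos: [0.5374, -0.1656, 0.0929]
tool_rot: [0.684, 0.729, 0.021, 0.005]
ft_force: [0.1, -0.6, 1.2]
grip_width: 0.0245
clock: 18.5
eef_pos: [0.5372, -0.1657, 0.0915]
tool_rot: [0.684, 0.729, 0.021, 0.005]
ft_force: [-0.6, -0.0, 5.7]
grip_width: 0.0248
t18.50 p [ 0.5372 -0.1657  0.0915] q [-0.317  0.438 -0.093  1.012  0.033  1.191] F [-0.62 -0.    5.67] T [ 0.095  0.09  -0.001] tau [ -0.1 -42.9  22.1  -0.2  -0.    0. ] w0.0248 toolx [-0.063  0.998  0.021] tooly [0.997 0.062 0.038] z [ 0.037  0.023 -0.999]
```

```bash
python3 -m crank '[[[0,-0.2,0.6,0,255]]]'; python3 - <<'E'
from h import *
c=cam("side"); cv2.imwrite("pics/side6.png",cv2.resize(c["img"][180:290,305:415],None,fx=5,fy=5,interpolation=cv2.INTER_CUBIC))
st()
E
```

```text
clock: 18.62
eef_pos: [0.5372, -0.1658, 0.0914]
tool_rot: [0.684, 0.729, 0.021, 0.006]
ft_force: [-2.1, 0.9, 9.1]
grip_width: 0.0247
t18.68 p [ 0.5372 -0.1657  0.0915] q [-0.317  0.438 -0.093  1.011  0.034  1.191] F [-0.64  0.99  5.5 ] T [ 0.202  0.245 -0.031] tau [ -0.2 -40.7  21.4  -0.7  -0.1  -0. ] w0.0245 toolx [-0.063  0.998  0.021] tooly [0.997 0.062 0.039] z [ 0.037  0.023 -0.999]
```

View pics/side6.png

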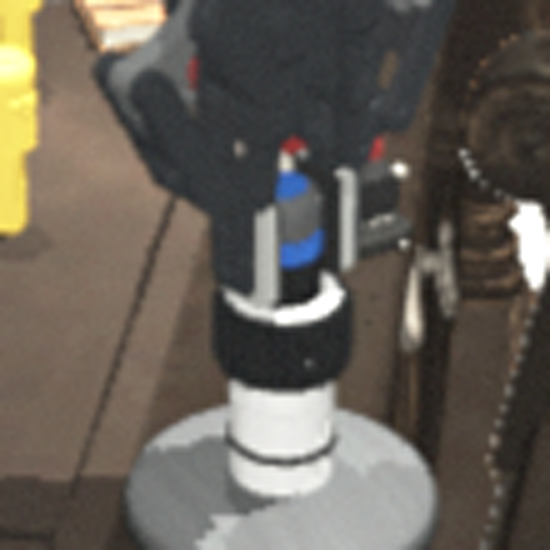

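```bash
python3 -m crank '[[[0,0,0.7,0,255]]]'; python3 -m crank '[[[0,0,0.3,0,255]]]'
```

```text
clock: 18.8
eef_pos: [0.5372, -0.1657, 0.0914]
tool_rot: [0.684, 0.729, 0.021, 0.006]
ft_force: [-1.9, 1.0, 8.5]
grip_width: 0.0248
clock: 18.92
eef_pos: [0.5372, -0.1657, 0.0915]
tool_rot: [0.684, 0.729, 0.021, 0.006]
ft_force: [-1.7, 1.0, 3.8]
grip_width: 0.0246
```

```bash
python3 -m crank '[[[0,0,0,0,200],[0,0,0,0,150],[0,0,0,0,100],[0,0,0,0,30],[0,0,0,0,30],[0,0,0,0,30]]]'; python3 - <<'E'
from h import *
to(.538,-.1633,.057)
c=cam("side"); cv2.imwrite("pics/side7.png",cv2.resize(c["img"][180:290,305:415],None,fx=5,fy=5,interpolation=cv2.INTER_CUBIC)); np.savez("side7.npz",**c)
E
```

```text
clock: 19.68
eef_pos: [0.5359, -0.1657, 0.0893]
tool_rot: [0.685, 0.729, 0.02, 0.004]
ft_force: [0.1, 0.7, 0.7]
grip_width: 0.0751
t19.68 p [ 0.5359 -0.1657  0.0893] q [-0.318  0.44  -0.096  1.01   0.033  1.191] F [0.07 0.73 0.7 ] T [-0.05   0.06  -0.006] tau [ -0.  -44.   22.7  -0.2   0.1   0. ] w0.0751 toolx [-0.063  0.998  0.021] tooly [0.997 0.062 0.035] z [ 0.034  0.023 -0.999]
tool delta mm [ 1.6  1.1 32.4]
```

View pics/side7.png

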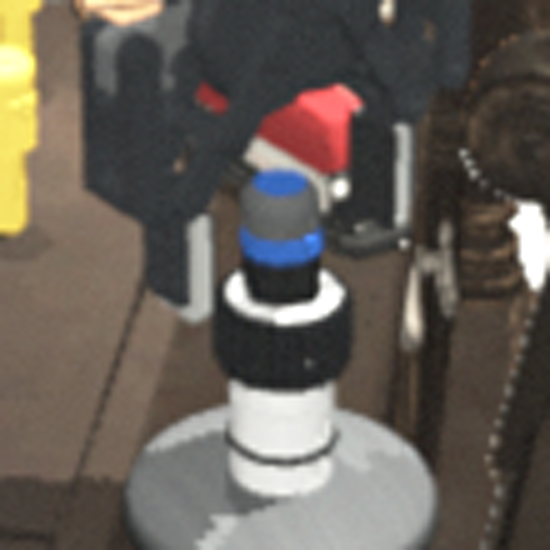

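```bash
python3 -m crank '[[[0.5,0.2,4,0,30],[0.5,0,4,0,30],[0.3,0,4,0,30],[0.2,0,4,0,30],[0,0,4,0,30],[0,0,4,0,30],[0,0,0,0,30]]]'; python3 - <<'E'
from h import *
to(.538,-.1633,.057)
E
```

```text
clock: 20.6
eef_pos: [0.5366, -0.1633, 0.0632]
tool_rot: [0.685, 0.729, 0.02, 0.004]
ft_force: [-0.1, -0.2, 0.3]
grip_width: 0.0755
t20.60 p [ 0.5366 -0.1633  0.0632] q [-0.313  0.468 -0.128  0.95   0.033  1.196] F [-0.07 -0.18  0.29] T [-0.014  0.084  0.034] tau [  0.  -44.4  21.9  -0.2   0.1   0. ] w0.0755 toolx [-0.063  0.998  0.022] tooly [0.997 0.062 0.035] z [ 0.033  0.024 -0.999]
tool delta mm [-0.2  1.2  6.3]
```

```bash
python3 -m crank '[[[0,0.6,2,0,30],[0,0.6,2,0,30],[0,0,1,0,30],[0,0,0,0,30]]]'; python3 - <<'E'
from h import *
to(.538,-.1633,.057)
c=cam("side"); cv2.imwrite("pics/side8.png",cv2.resize(c["img"][180:290,305:415],None,fx=5,fy=5,interpolation=cv2.INTER_CUBIC)); np.savez("side8.npz",**c)
E
```

```text
clock: 21.1
eef_pos: [0.5384, -0.1632, 0.0583]
tool_rot: [0.685, 0.729, 0.02, 0.004]
ft_force: [0.5, -0.3, -0.8]
grip_width: 0.0754
t21.10 p [ 0.5384 -0.1632  0.0583] q [-0.312  0.476 -0.13   0.94   0.033  1.197] F [ 0.53 -0.34 -0.82] T [-0.04   0.037  0.03 ] tau [  0.  -44.7  21.7  -0.2   0.1   0. ] w0.0754 toolx [-0.063  0.998  0.021] tooly [0.997 0.062 0.035] z [ 0.034  0.023 -0.999]
tool delta mm [-0.1 -0.5  1.2]
```

View pics/side8.png

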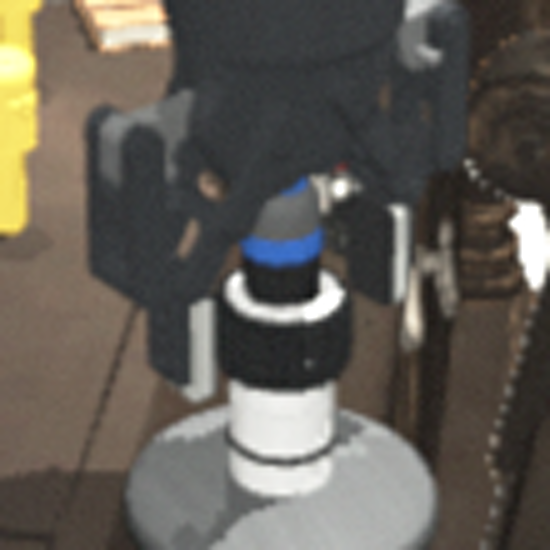

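```bash
python3 -m crank '[[[0,0,0,0,255],[0,0,0,0,255],[0,0,0,0,255],[0,0,0,0,255],[0,0,0,0,255]]]'; python3 - <<'E'
from h import *
st()
c=cam("side"); cv2.imwrite("pics/side9.png",cv2.resize(c["img"][180:290,305:415],None,fx=5,fy=5,interpolation=cv2.INTER_CUBIC))
T=[]
for i in range(4): c=cam("side"); o=bot.get_obs(); T.append(o["ft_torque"][2])
print(np.round(T,3))
E
```

```text
clock: 21.78
eef_pos: [0.5383, -0.1633, 0.0591]
tool_rot: [0.684, 0.729, 0.02, 0.005]
ft_force: [0.1, 0.2, 0.8]
grip_width: 0.0425
t21.77 p [ 0.5383 -0.1633  0.0591] q [-0.312  0.475 -0.129  0.941  0.032  1.196] F [0.08 0.24 0.78] T [-0.028  0.24   0.15 ] tau [ -0.2 -44.5  21.7  -0.4   0.2   0.2] w0.0425 toolx [-0.064  0.998  0.021] tooly [0.997 0.063 0.035] z [ 0.034  0.023 -0.999]
[0.222 0.245 0.168 0.229]
```

View pics/side9.png

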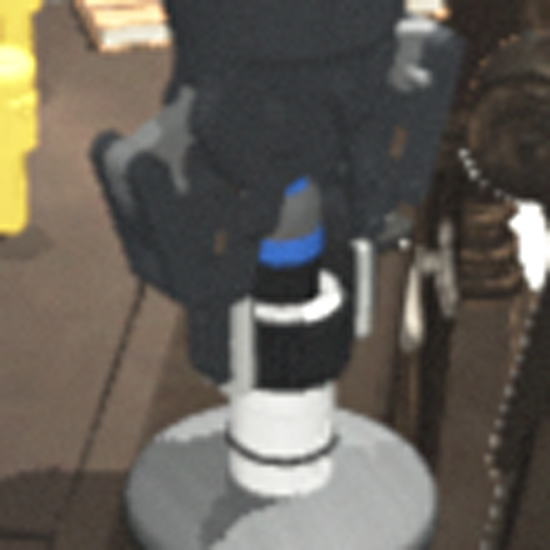

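```bash
cat > tq.py <<'E'
from h import *
o,R=st(); T=[o["ft_torque"]@R[:,2]]
for i in range(5): bot.camera("side"); o=bot.get_obs(); T.append(o["ft_torque"]@R[:,2])
a=np.degrees(np.arctan2(R[1,1],R[0,1])); print("yaw_y %.2f"%a,"Ttool",np.round(T,3),"F",np.round(o["ft_force"],1))
E
python3 -m crank '[[[0,0,0,6,255],[0,0,0,6,255]]]' >/dev/null; python3 tq.py; python3 -m crank '[[[0,0,0,6,255]]]' >/dev/null; python3 tq.py
```

```text
t22.27 p [ 0.5383 -0.1633  0.059 ] q [-0.312  0.475 -0.129  0.941  0.032  1.411] F [0.13 0.37 1.02] T [-0.096  0.156  0.266] tau [ -0.2 -44.5  21.8  -0.3   0.2  -0.4] w0.0425 toolx [0.151 0.988 0.028] tooly [ 0.988 -0.152  0.03 ] z [ 0.034  0.023 -0.999]
yaw_y -8.72 Ttool [-0.266  0.324  0.249  0.272  0.28   0.166] F [ 0.2  0.3 -0.2]
t22.65 p [ 0.5383 -0.1633  0.059 ] q [-0.312  0.475 -0.129  0.941  0.032  1.512] F [-1.    0.01 -0.06] T [-0.049  0.084  0.262] tau [ -0.3 -44.4  21.8  -0.3   0.2  -0.6] w0.0422 toolx [0.25  0.968 0.031] tooly [ 0.968 -0.251  0.027] z [ 0.034  0.023 -0.999]
yaw_y -14.52 Ttool [-0.261  0.33   0.206  0.24   0.267  0.185] F [-0.6  0.8  0.3]
```

```bash
cat > tz.py <<'E'
from h import *
o=bot.get_obs(); R=Ro.from_quat(o["tool_rot"]).as_matrix()
print("t%.2f yaw %.2f turned %.3f rad  Tz %.3f tau6 %.2f p %s F %s w%.4f"%(o["clock"],np.degrees(np.arctan2(R[1,1],R[0,1])),np.radians(3.6)-np.arctan2(R[1,1],R[0,1]),o["ft_torque"][2],o["tau"][5],np.round(o["eef_pos"],4),np.round(o["ft_force"],1),o["grip_width"]))
E
python3 tz.py; for k in 1; do python3 -m crank '[[[0,0,0,3,255],[0,0,0,3,255]]]' >/dev/null; python3 tz.py; python3 -m crank '[[[0,0,0,3,255]]]' >/dev/null; python3 tz.py;  python3 -m crank '[[[0,0,0,3,255]]]' >/dev/null; python3 tz.py; done
```

```text
t22.90 yaw -14.40 turned 0.314 rad  Tz -0.186 tau6 -0.21 p [ 0.5383 -0.1633  0.059 ] F [-0.6  0.8  0.3] w0.0424
t23.15 yaw -20.27 turned 0.417 rad  Tz 0.232 tau6 -0.07 p [ 0.5383 -0.1633  0.059 ] F [ 0.   0.6 -0.4] w0.0423
t23.27 yaw -23.21 turned 0.468 rad  Tz 0.255 tau6 -0.06 p [ 0.5383 -0.1634  0.059 ] F [-1.2 -0.1 -1. ] w0.0424
t23.40 yaw -26.14 turned 0.519 rad  Tz 0.283 tau6 -0.06 p [ 0.5383 -0.1634  0.059 ] F [-0.2  0.8  0.6] w0.0422
```

```bash
python3 -m crank '[[[0,0,0,2.5,255]]]' >/dev/null; python3 tz.py; python3 -m crank '[[[0,0,0,2.5,255]]]' >/dev/null; python3 tz.py;  python3 -m crank '[[[0,0,0,2.5,255]]]' >/dev/null; python3 tz.py
```

```text
t23.52 yaw -28.56 turned 0.561 rad  Tz 0.304 tau6 0.02 p [ 0.5382 -0.1634  0.059 ] F [-0.5  1.6 -0.6] w0.0421
t23.65 yaw -30.97 turned 0.603 rad  Tz 0.304 tau6 0.04 p [ 0.5382 -0.1634  0.059 ] F [-0.6  0.8  0.7] w0.0423
t23.77 yaw -33.38 turned 0.645 rad  Tz 0.359 tau6 0.06 p [ 0.5382 -0.1634  0.059 ] F [-0.7  1.3 -0.3] w0.0423
```

```bash
python3 -m crank '[[[0,0,0,1.5,255]]]' >/dev/null; python3 tz.py; python3 -m crank '[[[0,0,0,1.5,255]]]' >/dev/null; python3 tz.py
```

```text
t23.90 yaw -34.81 turned 0.670 rad  Tz 0.343 tau6 0.22 p [ 0.5382 -0.1634  0.059 ] F [-1.2  0.6  1.9] w0.0425
t24.02 yaw -36.29 turned 0.696 rad  Tz 0.406 tau6 0.20 p [ 0.5382 -0.1634  0.059 ] F [-1.9 -0.2  0.1] w0.0427
```

```bash
python3 -m crank '[[[0,0,0,1.2,255]]]' >/dev/null; python3 tz.py; python3 - <<'E'
import numpy as np
from scipy.optimize import curve_fit
x=np.array([.215,.316,.417,.468,.519,.561,.603,.645,.670,.696]);y=np.array([.266,.262,.232,.255,.283,.304,.304,.359,.343,.406])
p,c=curve_fit(lambda x,b,x0:b+1.17*np.maximum(0,x-x0),x,y,[.26,.56]); print(p,np.sqrt(np.diag(c)))
E
```

```text
t24.15 yaw -37.52 turned 0.718 rad  Tz 0.426 tau6 0.26 p [ 0.5382 -0.1634  0.059 ] F [-1.  -0.3  1.1] w0.0422
[0.267      0.57999573] [0.00940463 0.01270942]
```

```bash
python3 -m crank '[[[0,0,0,0,30],[0,0,0,0,30],[0,0,0,0,30],[0,0,0,0,30]]]'; python3 tz.py; python3 -m crank '[[[0,0,-5,0,30],[0,0,-8,0,30],[0,0,-10,0,30],[0,0,-15,0,30],[0,0,-20,0,30],[0,0,-25,0,30],[0,0,-25,0,30],[0,0,0,0,30]]]'; python3 -c "
from h import *; st()"
```

```text
clock: 24.65
eef_pos: [0.5385, -0.1635, 0.059]
tool_rot: [0.897, 0.441, 0.02, -0.002]
ft_force: [0.9, -0.6, 0.1]
grip_width: 0.0754
t24.65 yaw -37.61 turned 0.719 rad  Tz 0.003 tau6 -0.00 p [ 0.5385 -0.1635  0.059 ] F [ 0.9 -0.6  0.1] w0.0754
clock: 25.65
eef_pos: [0.5358, -0.1663, 0.1766]
tool_rot: [0.897, 0.441, 0.022, 0.0]
ft_force: [0.9, 0.2, 0.8]
grip_width: 0.0754
t25.65 p [ 0.5358 -0.1663  0.1766] q [-0.317  0.364  0.031  1.206  0.03   1.91 ] F [0.88 0.21 0.8 ] T [-0.061 -0.015 -0.018] tau [ -0.  -43.1  25.1   0.1   0.1  -0. ] w0.0754 toolx [0.609 0.792 0.039] tooly [ 0.792 -0.61   0.02 ] z [ 0.04   0.019 -0.999]
```

```bash
python3 -m crank '[[[-23,-30,-10,0,30],[-23,-30,-10,0,30],[-23,-30,-10,0,30],[-23,-30,-10,0,30],[0,0,0,0,30]]]' >/dev/null; python3 - <<'E'
from fit import *
st()
s=cam("side");t=cam("top")
u,v=map(int,proj(t,[.537,-.164,.1])); 
a=cv2.resize(s["img"][190:290,310:410],(395,395),interpolation=cv2.INTER_CUBIC)
b=cv2.resize(t["img"][v-50:v+50,u-50:u+50],(395,395),interpolation=cv2.INTER_CUBIC)
cv2.imwrite("pics/fin.png",np.hstack([a,b])); cv2.imwrite("pics/finside.png",s["img"]); cv2.imwrite("pics/fintop.png",t["img"])
for z0,z1 in((.088,.098),(.098,.108),(.108,.118)):
    P,_,_=pts(s,330,400,180,300,near(.537,-.164,.02,z0,z1)); print("head",z0,len(P),circ(P,.013,(.537,-.164)))
P,uu,vv=pts(t,u-20,u+20,v-20,v+20,near(.537,-.164,.012,.1,.14)); print("top z",np.percentile(P[:,2],[10,50,90]).round(4),P.mean(0).round(4))
E
```

```text
t26.27 p [ 0.3774 -0.1657  0.2093] q [-0.438  0.059 -0.271  1.216  0.033  1.788] F [-0.03  0.32  0.76] T [-0.061  0.03  -0.03 ] tau [ -0.3 -28.6  24.3   0.3   0.   -0.1] w0.0757 toolx [0.609 0.792 0.038] tooly [ 0.792 -0.61   0.017] z [ 0.036  0.02  -0.999]
head 0.088 83 (array([ 0.53784548, -0.16332903]), np.float64(0.001218157331366866))
head 0.098 83 (array([ 0.53738842, -0.16311053]), np.float64(0.0009178438638239931))
head 0.108 94 (array([ 0.53747843, -0.1629186 ]), np.float64(0.0010592488048524857))
top z [0.1237 0.1264 0.1287] [ 0.536  -0.1633  0.1263]
```

View pics/fin.png

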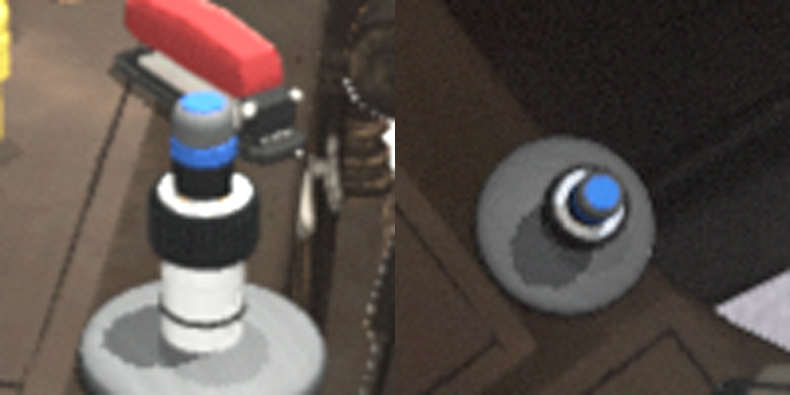

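View pics/finside.png

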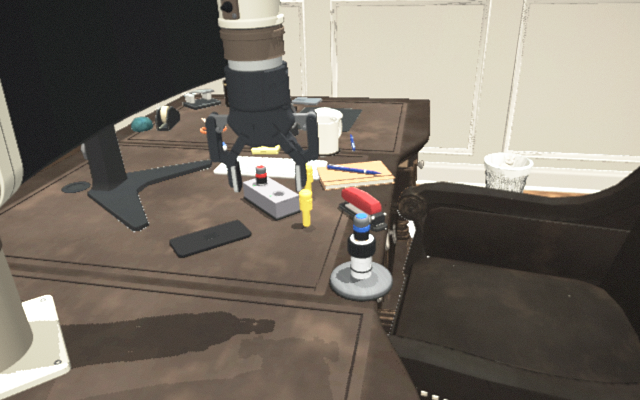

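```bash
python3 -c "
from workcell import bot; print(bot.job_done())"
```

```text
the job is handed in; nothing more can be done
None
```

The blue-ringed microphone is seated in the desk stand and clamped, and I handed the job in at about 26 s of the 70 s. No verdict was reported.

- **Path:** The start pose was behind the monitor, so I lifted the gripper over the top of the screen. I felt no contact on the way.
- **Seating:** The shank passed the spring balls at about 5 N. It then stopped at the height expected for the contact pad, and the push never read above 10 N.
- **Clamp nut:** I turned it about 0.72 rad clockwise. The turning torque rose from about 0.26 N m running free to about 0.43 N m. That is about 0.16 N m more, or about 18 N per jaw, inside the firm range.
- **Last checks:** With the gripper clear, the microphone stands upright on the stand's axis to within about 1 mm. Its top reads 126 mm against 125.5 mm expected. In the final picture the red microphone, stapler and phone look as they did at the start.
- **What disagreed:**
  - The first side-view estimate of the nut was about 5 mm off from the top view, so I aligned the shank and column in the side depth image instead.
  - The tool had picked up a tilt of about 2°, which I could not remove. It did not hinder the insertion.
  - Single torque readings scatter by about 0.03 N m, so the clamp force is an estimate.

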